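# Load the hand-cranked bar magazine

### The arm

A 6-joint arm with a two-finger parallel gripper is mounted at the origin on the work surface. World frame = base frame: x ahead of the robot, y to its left, z up, the work surface at z = 0. Lengths are in m, angles in degrees, forces in N, time in s.
With the tool pointing down it reaches from about 0.25 to 0.725 m from the base axis. Payload 9.7 kg.
Tool frame: the origin (TCP) lies between the finger pads; the fingertips stand 11 mm ahead of it and the grasp point (between the pads) lies 8 mm behind it; z points along the fingers, x is the direction in which the jaws open and shut, and the axes are right-handed (so a half turn about z gives the same grasp; the last joint's range is limited). The gripper opens to 85 mm and grips with 20 to 120 N. Pads are 22 mm wide; open, the fingers measure 114 mm over their backs; the gripper's body (76 mm by 85 mm) begins 54 mm behind the grasp point. The pads swing forward as they close: fully open they stand 13 mm farther back than shut.
Start: joints at [-67.552, 4.979, 10.078, 95.1, 0, 90], TCP at [0.21, -0.508, 0.242] pointing down, gripper open.
Joint ranges: [-179.16, 179.16], [-48.56, 103.87], [-65.8, 70.77], [-126.05, 130.52], [-82.76, 87.17], [-180, 180]. Speed limits (degrees/s): [127.2, 127.2, 147.25, 180, 180, 180].

### API

Orientations are given as [roll, pitch, yaw] about the fixed x, y, z axes, in that order (R = Rz(yaw) Ry(pitch) Rx(roll)).
In Python, from workcell import get_obs, camera, job_done gives the robot as it stands.
- The arm moves only by the tool arm_command, never from a script. Its argument "increments" is a list of rows, each a list of 2 entries, a list of its own where there are three numbers: the shift along the tool's x, y, z in units of 25 mm (1.0 is 25 mm), then the turn about the tool's z in units of 6 degrees (1.0 is 6 degrees). In form: [[[dx, dy, dz], roll], ...]. A call has 1 to 5 rows; each row is the pose to reach, as a shift and turn from the pose measured when the call began, along the tool's axes at that moment; what a row does not reach only later rows make up. A row lasts 1/10 s, in which the tool goes at most 50 mm and 8.59 degrees, less where a joint would pass 70% of its speed; a pose out of reach is approached as far as the arm can. A call with a gripper value outside its range is refused whole. "claw" is the closure, from -1 (fully open) to 1 (shut), so that 0 is half open, set as the call begins (left out, the last holds). The fingers move at their own pace and stop on an object; "force" is the grip in N (left out, the last holds). Time passes only in rows, so rows that repeat a pose let the fingers close. It gives the time, the measured TCP pose, the force and the opening at its end, in the units of the state.
- get_obs(): the state, without advancing time (a new reading comes with each control period).
- camera(name): name is "scene" or "top" or "wrist"; returns a dict with "frame" (480x640x3 uint8, red, green, blue), "range_z" (480x640 float32, m along the optical axis (not along the pixel's ray), 0 where there is no reading), "K" (3x3 intrinsics, pixels), "R" (3x3) and "t" (3): a world point X has camera coordinates R X + t; the wrist camera has in their place "hand_eye" (4x4, takes a point from camera to tool coordinates, whose origin is the TCP and whose axes are the tool frame's). Camera axes: x right, y down, z forward; pixel columns grow to the right and rows downward; lengths in m; the calibration is good to about 2 mm. A picture is of the moment at which its call begins: read the wrist's pose just before it.
- job_done(): hands the job in, once; it reports no verdict.
The state is a dict: "time": time; "q": joint angles; "qd": joint speeds; "joint_efforts": joint torques, N m; "ee_pos": TCP position; "tcp_rot": TCP orientation; "wrist_force": force on the tool from outside, world axes, zero at the start; "torque": the same for the moment, N m; "opening": finger opening in m.
Only numpy, scipy, OpenCV 4.12 (cv2) and the standard library are available. Lean on these libraries where they do the work, as an engineer would, in place of code of your own. Each camera call takes 0.05 s, during which the arm holds its last target.

### The job

Wind the hand crank until the magazine's shutter is fully open, then drop every loose aluminium bar lying on the bench end-down into a pocket of its own, all the way to the bottom. When all of them are in, wind the crank back until the shutter is fully closed, and leave the other parts on the bench alone.

Things in the scene. Friction and masses are not known exactly. Their poses are not given: they have to be found in the camera images.
- magazine: Fixed upright blue bar magazine, clear front on its +x side, 50 mm deep (x), 160 wide (y), 122 high. Origin: centre of its underside; z up. Four square pockets in a row along y at x = 0, y = -57, -19, 19, 57 mm, floor 8 mm up. Thin shutter rails (128 high) at y = -83, 83 reach to x = 84. A grey gearbox, 70 x 76 x 118 high, centred at y = 160, carries the crank.
- shutter_mid (a point): Centre of the top face of the yellow shutter plate (42 x 158 x 4 mm, top 127.5 mm above the bench) that covers all four pocket mouths when closed and slides 42 mm in the magazine's +x direction when open.
- crank (a joint): Turn of the hand crank in rad, about a vertical axis, counter-clockwise seen from above. 0 = stop with the shutter fully closed; 18.85 (three full turns) = stop with the shutter fully open. It moves the shutter 14 mm a turn and stays where it is left. At 0 the knob lies towards the magazine's +x from the axis.
- crank_axis (a point): Point on the crank's vertical axis, 167 mm above the bench, at the height of the knob's middle.
- knob (a point): Middle of the red upright crank knob, 167 mm above the bench: a freely revolving cylinder, 18 mm diameter, 48 mm tall (from 143 to 191 mm above the bench), on the crank arm 45 mm from the crank's axis. The arm's top is 142 mm above the bench.
- pocket0 (a point): Centre of the mouth of pocket 0 of the magazine, 122 mm above the bench (30 x 30 mm square, 114 mm deep).
- pocket1 (a point): Centre of the mouth of pocket 1 of the magazine, 122 mm above the bench (30 x 30 mm square, 114 mm deep).
- pocket2 (a point): Centre of the mouth of pocket 2 of the magazine, 122 mm above the bench (30 x 30 mm square, 114 mm deep).
- pocket3 (a point): Centre of the mouth of pocket 3 of the magazine, 122 mm above the bench (30 x 30 mm square, 114 mm deep).
- bar0: Loose square aluminium bar with blue ends, 18 x 18 x 110 mm, about 95 g, lying on the bench on the black mat (absent in some starts). Origin at its middle; its own z axis runs along its length; both ends are alike.
- bar1: Loose square aluminium bar with blue ends, 18 x 18 x 110 mm, about 95 g, lying on the bench on the black mat (absent in some starts). Origin at its middle; its own z axis runs along its length; both ends are alike.
- bar2: Loose square aluminium bar with blue ends, 18 x 18 x 110 mm, about 95 g, lying on the bench on the black mat (absent in some starts). Origin at its middle; its own z axis runs along its length; both ends are alike.
- bar3: Loose square aluminium bar with blue ends, 18 x 18 x 110 mm, about 95 g, lying on the bench on the black mat (absent in some starts). Origin at its middle; its own z axis runs along its length; both ends are alike.
- toggle_clamp: Bystander: toggle clamp with a red handle, base 90 x 45 mm, 135 mm tall; origin: centre of its underside. Leave alone.
- bush: Bystander: steel bush, 56 mm outside diameter, 40 mm tall; origin: centre of its underside. Leave alone.
- vblock: Bystander: dark steel V-block, 60 x 50 x 45 mm; origin: centre of its underside. Leave alone.

How it is judged:
By the outcome, as a careful person would: the job done as asked, in the order asked, and still so for the second after the job is handed in, with the robot touching nothing.
Of bar0, bar1, bar2, bar3 only 2 to 4 are there at a start; the rules pass over those that are not, and their reading is None.
At some moment in a run one of bar0, bar1, bar2, bar3 may be knocked a few centimetres aside while the robot is not near it.
It also fails if it takes over 210 s, if anything falls off the work surface, if the arm or the gripper's body presses on something with over 40 N, if the wrist force passes 120 N, or if a joint passes its speed limit or range.

## Working session

There is one attempt and no reset: what is moved stays moved. The work goes in short steps, Python scripts to look and compute and a tool call to move; the robot and the scene stay as the last step left them, time stands still between calls to the robot, and variables do not carry over. Pictures are saved under pics/ and viewed, and the job is handed in when it is done.

Besides the shell and the picture viewer there is one more tool, called after "Call:" as name(argument=value, ...) on one line, values as JSON. arm_command: Moves the arm, as the interface text tells. Its arguments: {"type":"object","properties":{"increments":{"type":"array"},"claw":{"type":"number"},"force":{"type":"number"}},"required":["increments"]}

```bash
ls; mkdir -p pics; python3 - <<'E'
from workcell import *
import cv2,numpy as np
o=get_obs();print(o)
for n in ("scene","top","wrist"):
    c=camera(n);cv2.imwrite(f"pics/{n}0.png",c["frame"][:,:,::-1]);np.savez(f"pics/{n}0.npz",**c)
    print(n,{k:v for k,v in c.items() if k not in("frame","range_z")})
E
```

```text
pics
{'time': 0.0, 'q': array([-6.75507053e+01,  5.01144819e+00,  1.00322580e+01,  9.51014452e+01,
        1.54235525e-03,  8.99994286e+01]), 'qd': array([-0.01002967, -0.00378303, -0.08004788,  0.00952817, -0.16365492,
       -0.02560135]), 'joint_efforts': array([-5.08248813e-04, -5.20383561e+01,  4.64807832e+01,  1.62120117e-02,
       -1.06349121e-04, -1.33168083e-05]), 'ee_pos': array([ 0.20994092, -0.50809428,  0.24156007]), 'tcp_rot': array([-1.79998457e+02,  8.06353052e-02, -6.75501339e+01]), 'wrist_force': array([ 0.7306123 ,  0.22433726, -0.21729103]), 'torque': array([-0.06907383, -0.03579492, -0.00638572]), 'opening': 0.08561637771924314}
scene {'K': array([[513.40434805,   0.        , 320.88100816],
       [  0.        , 513.40434805, 237.65135686],
       [  0.        ,   0.        ,   1.        ]]), 'R': array([[ 0.25705654,  0.96637299, -0.00672193],
       [ 0.82062991, -0.2219516 , -0.52659665],
       [-0.51038072,  0.1298489 , -0.85008869]]), 't': array([-0.19209668, -0.45943749,  1.61815892])}
top {'K': array([[511.16253403,   0.        , 321.71589621],
       [  0.        , 511.16253403, 243.77761955],
       [  0.        ,   0.        ,   1.        ]]), 'R': array([[ 0.11494005, -0.99335465,  0.00594322],
       [-0.96647592, -0.11320873, -0.23045188],
       [ 0.22959327,  0.02074418, -0.97306557]]), 't': array([-0.02732251,  0.65077974,  1.18316606])}
wrist {'K': array([[416.00167505,   0.        , 315.53176788],
       [  0.        , 416.00167505, 244.89073056],
       [  0.        ,   0.        ,   1.        ]]), 'hand_eye': array([[ 9.99999526e-01, -7.27865620e-04,  6.45933036e-04,
        -3.95643068e-04],
       [ 4.86023189e-04,  9.48597258e-01,  3.16485396e-01,
        -8.20906877e-02],
       [-8.43089146e-04, -3.16484932e-01,  9.48597163e-01,
        -1.31947727e-01],
       [ 0.00000000e+00,  0.00000000e+00,  0.00000000e+00,
         1.00000000e+00]])}
```

View pics/scene0.png

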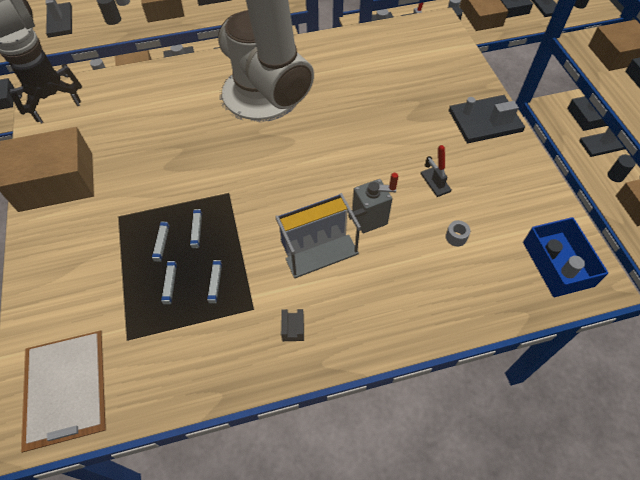

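View pics/top0.png

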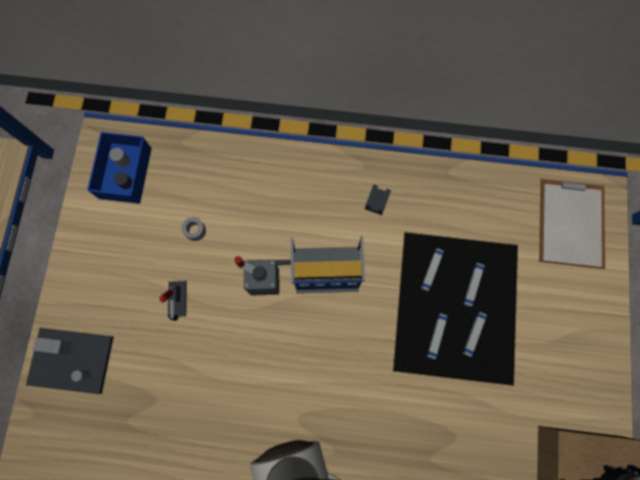

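View pics/wrist0.png

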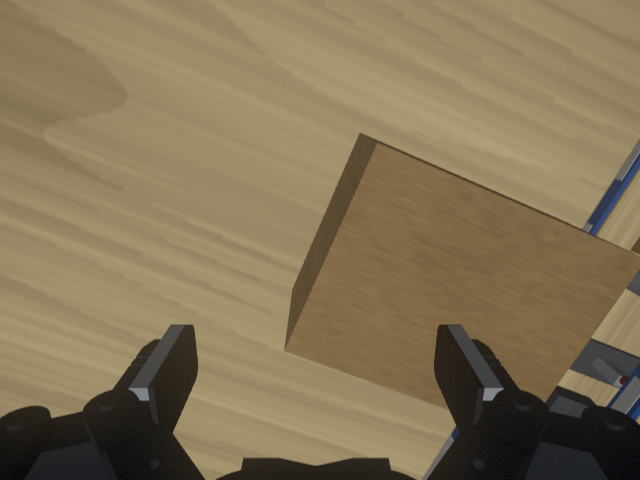

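The views show the four bars on the black mat: in the top view at about (432,270), (474,285), (437,336) and (475,334). The magazine with its yellow shutter is at (328,270), and the gearbox with the red knob at (240,261).

The tool only yaws, so the bars will need tilting in the grip against a fixed edge. I'll measure first.

```bash
cat > h.py <<'E'
import numpy as np,cv2
from workcell import *
from scipy.spatial.transform import Rotation as Ro
def Tcw(c,o=None):
    if 'hand_eye' in c:
        T=np.eye(4);T[:3,:3]=Ro.from_euler('xyz',o['tcp_rot'],degrees=True).as_matrix();T[:3,3]=o['ee_pos'];return T@c['hand_eye']
    T=np.eye(4);T[:3,:3]=c['R'].T;T[:3,3]=-c['R'].T@c['t'];return T
def ray(c,T,uv):
    d=T[:3,:3]@(np.linalg.inv(c['K'])@np.r_[uv,1]);return T[:3,3],d/np.linalg.norm(d)
def plane(c,T,uv,z):
    p,d=ray(c,T,uv);return p+d*(z-p[2])/d[2]
def cross(r1,r2):
    (p,a),(q,b)=r1,r2
    A=np.c_[a,-b];s=np.linalg.lstsq(A,q-p,rcond=None)[0]
    x,y=p+a*s[0],q+b*s[1];return (x+y)/2,np.linalg.norm(x-y)
def depth(c,T,uv):
    z=c['range_z'][int(round(uv[1])),int(round(uv[0]))]
    return (T@np.r_[np.linalg.inv(c['K'])@np.r_[uv,1]*z,1])[:3]
def proj(c,T,X):
    x=np.linalg.inv(T)@np.r_[X,1];x=c['K']@x[:3];return x[:2]/x[2]
def blobs(m,mn=20):
    n,l,s,ce=cv2.connectedComponentsWithStats(m.astype(np.uint8))
    return [(ce[i].round(1),s[i]) for i in range(1,n) if s[i][4]>=mn]
def hsv(c): return cv2.cvtColor(c['frame'],cv2.COLOR_RGB2HSV)
def snap(n,f):
    o=get_obs();c=camera(n);cv2.imwrite(f"pics/{f}.png",c["frame"][:,:,::-1]);return c,o
E
python3 - <<'E'
from h import *
cs=np.load('pics/scene0.npz');ct=np.load('pics/top0.npz')
for n,c in(('scene',cs),('top',ct)):
    T=Tcw(c);h=hsv(c);print(n)
    red=((h[...,0]<8)|(h[...,0]>172))&(h[...,1]>150)&(h[...,2]>90)
    yel=(h[...,0]>15)&(h[...,0]<30)&(h[...,1]>190)&(h[...,2]>120)
    for nm,m in(('red',red),('yel',yel)):
        for ce,s in blobs(m):
            if s[4]<2000: print(nm,ce,s,depth(c,T,ce).round(3))
    # bars: bright in mat
    m=(h[...,1]<70)&(h[...,2]>110)
    for ce,s in blobs(m,60):
        if s[4]<1500:
            print('gray',ce,s,depth(c,T,ce).round(3),plane(c,T,ce,.018).round(3))
E
```

```text
scene
red [442.6 154.2] [439 145   6  23  66] [0.48  0.397 0.117]
red [394.6 175.2] [392 173   6   7  29] [0.566 0.228 0.19 ]
yel [313.6 213.6] [281 198  66  33 757] [0.581 0.027 0.13 ]
gray [5.5 6.1] [  0   0  14  14 145] [ 0.238 -0.482  0.538] [-0.649 -0.793  0.018]
gray [324.9  14.2] [319   0  13  30 381] [-1.37   0.583 -0.749] [-0.301  0.294  0.018]
gray [350.2   5.2] [344   0  15  12 135] [-1.42   0.753 -0.754] [-0.327  0.393  0.018]
gray [302.2  27.9] [299  23   8  11  67] [-1.291  0.425 -0.755] [-0.249  0.199  0.018]
gray [17.4 37.7] [  0  28  37  24 317] [ 0.246 -0.49   0.475] [-0.455 -0.743  0.018]
gray [176.2  47.4] [170  44  14   7  64] [-0.964 -0.277 -0.5  ] [-0.261 -0.229  0.018]
gray [274.1  64.9] [247  47  65  35 377] [0.175 0.028 0.238] [-0.09   0.067  0.018]
gray [552.2  78.4] [535  55  36  41 715] [-0.524  1.609 -0.755] [0.204 0.898 0.018]
gray [95.7 61.8] [90 58 13  8 69] [-1.018 -0.674 -0.542] [-0.259 -0.491  0.018]
gray [245.7 103.6] [220  75  67  43 948] [ 0.059 -0.054  0.018] [ 0.059 -0.054  0.018]
gray [573.6 193.1] [536 136  76 115 123] [ 0.193  1.328 -0.748]
[... 1823 characters left out ...]
[0.672 0.392 0.018]
gray [ 50.2 251.5] [ 44 224  14  55  62] [ 0.682  1.165 -0.747] [0.562 0.738 0.018]
gray [363.1 257.9] [360 235   6  47 108] [ 0.615 -0.053  0.129] [ 0.639 -0.06   0.018]
gray [432.4 268.7] [425 253  16  32 213] [ 0.632 -0.24   0.015] [ 0.631 -0.239  0.018]
gray [246.4 270.4] [241 264  12  24  67] [0.551 0.212 0.142] [0.572 0.232 0.018]
gray [474.1 283.9] [467 268  15  33 221] [ 0.604 -0.346  0.021] [ 0.604 -0.347  0.018]
gray [475.1 333.5] [467 317  17  34 234] [ 0.48  -0.355  0.016] [ 0.48  -0.355  0.018]
gray [437.3 335.6] [430 319  15  35 235] [ 0.465 -0.263  0.015] [ 0.464 -0.262  0.018]
gray [261.6 470. ] [250 460  29  20 307] [0.147 0.11  0.217] [0.108 0.126 0.018]
```

Call:
arm_command(increments=[[[0,0,-6.4],0],[[-16.2,-23.6,-6.4],3.7],[[-16.2,-23.6,-6.4],3.7],[[-16.2,-23.6,-6.4],3.7],[[-16.2,-23.6,-6.4],3.7]])

```text
time: 0.65
ee_pos: [0.3159, -0.3453, 0.322]
tcp_rot: [180.0, 0.1, -90.0]
wrist_force: [1.2, -0.3, 0.0]
opening: 0.0851
```

Call:
arm_command(increments=[[[-17.4,-11.4,-3.1],0],[[-17.4,-11.4,-3.1],0],[[-17.4,-11.4,-3.1],0],[[-17.4,-11.4,-3.1],0],[[-17.4,-11.4,-3.1],0]])

```text
time: 1.15
ee_pos: [0.4515, -0.138, 0.3592]
tcp_rot: [180.0, 0.1, -90.0]
wrist_force: [0.4, -0.3, 0.8]
opening: 0.0853
```

Call:
arm_command(increments=[[[-10.4,-6.4,-1.2],0],[[-10.4,-6.4,-1.2],0],[[-10.4,-6.4,-1.2],0],[[-10.4,-6.4,-1.2],0],[[-10.4,-6.4,-1.2],0]])

```text
time: 1.65
ee_pos: [0.5804, 0.0342, 0.383]
tcp_rot: [179.9, 1.3, -87.2]
wrist_force: [-0.1, -1.0, 0.4]
opening: 0.0856
```

```bash
python3 - <<'E'
from h import *
c,o=snap('wrist','w1');print(o['ee_pos'],o['tcp_rot'],o['q'])
np.savez('pics/w1.npz',**c,ee=o['ee_pos'],rot=o['tcp_rot'])
E
```

```text
[0.5804426  0.03415304 0.38298297] [179.946698     1.27999985 -87.16309785] [  2.76426776  16.55293547  39.87273774 113.37474045   1.27993068
 179.92615654]
```

View pics/w1.png

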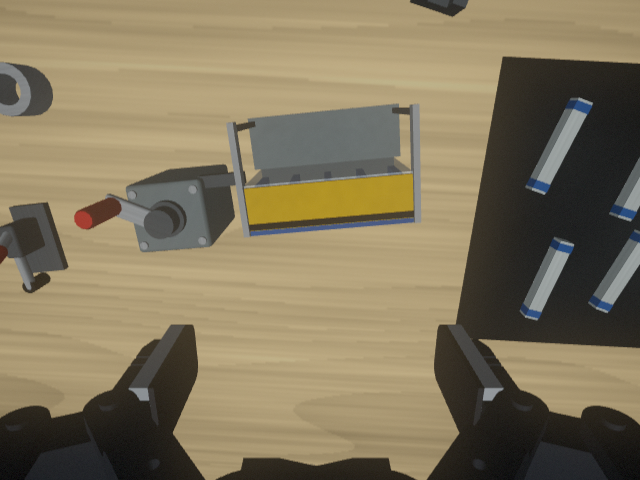

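The wrist view shows the shutter at (330,200), nearly closed. The knob is at (95,215), left of its hub at (165,222), so the crank is already a little off 0. Joint 6 has hit its limit at this yaw, so I'll use yaw +90 instead.

```bash
cat > mag.py <<'E'
from h import *
def yellow(c,T,z=.1275):
    h=hsv(c)
    m=((h[...,0]>15)&(h[...,0]<30)&(h[...,1]>200)&(h[...,2]>120)).astype(np.uint8)
    b=max(cv2.findContours(m,cv2.RETR_EXTERNAL,cv2.CHAIN_APPROX_NONE)[0],key=cv2.contourArea)
    P=np.array([plane(c,T,p[0].astype(float),z)[:2] for p in b]).astype(np.float32)
    (cx,cy),(w,hh),a=cv2.minAreaRect(P)
    ce=b[:,0].mean(0); 
    return (cx,cy),(w,hh),a,depth(c,T,ce)
def red(c,T,near=None):
    h=hsv(c)
    m=((h[...,0]<8)|(h[...,0]>172))&(h[...,1]>130)&(h[...,2]>60)
    return [(ce,s,depth(c,T,ce)) for ce,s in blobs(m,60)]
E
python3 - <<'E'
from mag import *
d=dict(np.load('pics/w1.npz'));o={'ee_pos':d['ee'],'tcp_rot':d['rot']};c=d;T=Tcw(c,o)
print(yellow(c,T)); print(red(c,T))
for nm,uv in dict(hub=(163,220),gbox=(190,190),gbTL=(127,190),gbTR=(200,180),gbBL=(143,250),gbBR=(210,243),railL=(233,127),railR=(415,107),railLb=(248,234),railRb=(418,219),blueBL=(246,236),blueBR=(414,223),grey=(325,135),knobtop=(85,219),mat=(480,200)).items():
    print(nm,depth(c,T,np.array(uv,float)).round(4))
E
```

```text
((0.5796876549720764, 0.032216526567935944), (0.0307655930519104, 0.05840146541595459), 3.1158273220062256, array([0.58171096, 0.03177595, 0.12844415]))
[(array([ 83.3, 219.4]), array([ 74, 210,  20,  19, 270], dtype=int32), array([0.56532251, 0.22735181, 0.19123206]))]
hub [0.5545 0.1807 0.1436]
gbox [0.5797 0.1609 0.1222]
gbTL [0.575  0.2248 0.1159]
gbTR [0.5884 0.1532 0.1143]
gbBL [0.5143 0.2132 0.1182]
gbBR [0.5252 0.1448 0.1169]
railL [0.6404 0.1176 0.1275]
railR [ 0.6654 -0.0432  0.1278]
railLb [0.5406 0.1041 0.1286]
railRb [ 0.5649 -0.0582  0.1299]
blueBL [0.5381 0.1062 0.1276]
blueBR [ 5.264e-01 -8.560e-02 -2.000e-04]
grey [0.63   0.034  0.0103]
knobtop [0.5655 0.2264 0.1904]
mat [ 0.5608 -0.1634  0.0011]
```

```bash
python3 - <<'E'
import cv2
i=cv2.imread('pics/w1.png')[80:270,60:440];cv2.imwrite('pics/w1z.png',cv2.resize(i,None,fx=2,fy=2,interpolation=cv2.INTER_CUBIC))
E
```

```text
(no output)
```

View pics/w1z.png

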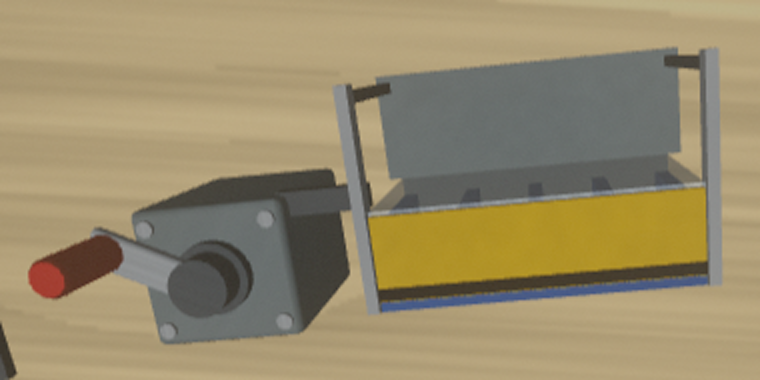

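Call:
arm_command(increments=[[[0,0,-0.5],-7],[[0,0,-0.5],-7],[[0,0,-0.5],-7],[[0,0,-0.5],-7],[[0,0,-0.5],-7]])

```text
time: 2.2
ee_pos: [0.5836, 0.0349, 0.393]
tcp_rot: [-179.2, 1.1, -44.8]
wrist_force: [0.4, -0.3, 0.3]
opening: 0.0856
```

Call:
arm_command(increments=[[[0,0,0],-7],[[0,0,0],-7],[[0,0,0],-7],[[0,0,0],-7],[[0,0,0],-7]])

```text
time: 2.7
ee_pos: [0.5836, 0.0349, 0.3927]
tcp_rot: [-178.7, 0.4, -2.4]
wrist_force: [-0.5, -0.2, -0.1]
opening: 0.0855
```

Call:
arm_command(increments=[[[0,0,0],-7],[[0,0,0],-7],[[0,0,0],-7],[[0,0,0],-7],[[0,0,0],-7]])

```text
time: 3.2
ee_pos: [0.5836, 0.0348, 0.3924]
tcp_rot: [-178.8, -0.6, 39.9]
wrist_force: [-0.4, -0.9, -0.6]
opening: 0.0853
```

Call:
arm_command(increments=[[[0,0,0],-7],[[0,0,0],-7],[[0,0,0],-7],[[0,0,0],-7],[[0,0,0],-7]])

```text
time: 3.7
ee_pos: [0.5836, 0.0347, 0.3921]
tcp_rot: [-179.5, -1.3, 82.2]
wrist_force: [0.4, 0.8, -0.7]
opening: 0.0854
```

Call:
arm_command(increments=[[[1.7,-3.6,0],-2.6],[[1.7,-3.6,0],-2.6],[[1.7,-3.6,0],-2.6],[[1.7,-3.6,0],-2.6],[[1.7,-3.6,0],-2.6]])

```text
time: 4.2
ee_pos: [0.5007, 0.0886, 0.3938]
tcp_rot: [-179.8, -1.4, 97.8]
wrist_force: [0.1, -0.0, 0.9]
opening: 0.0856
```

```bash
python3 - <<'E'
from h import *
c,o=snap('wrist','w2');print(o['ee_pos'],o['tcp_rot'],o['q'])
np.savez('pics/w2.npz',**c,ee_pos=o['ee_pos'],tcp_rot=o['tcp_rot'])
E
```

```text
[0.50069985 0.08862373 0.39376393] [-179.83346636   -1.35236453   97.79385181] [  9.30658134   6.16557609  28.96480143 112.9300398    1.35628496
   1.50921571]
```

View pics/w2.png

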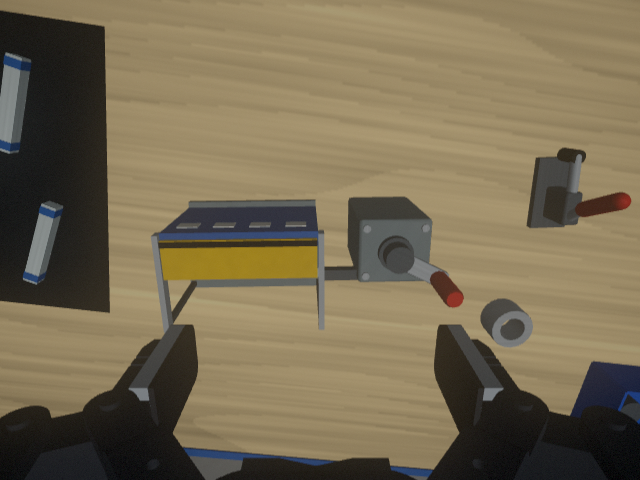

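```bash
python3 - <<'E'
from mag import *
for f in('w1','w2'):
    d=dict(np.load(f'pics/{f}.npz'));o={'ee_pos':d.get('ee',d.get('ee_pos')),'tcp_rot':d.get('rot',d.get('tcp_rot'))};c=d;T=Tcw(c,o)
    h=hsv(c);m=((h[...,0]>12)&(h[...,0]<32)&(h[...,1]>180)&(h[...,2]>70)).astype(np.uint8)
    m=cv2.morphologyEx(m,cv2.MORPH_CLOSE,np.ones((3,3)))
    b=max(cv2.findContours(m,cv2.RETR_EXTERNAL,cv2.CHAIN_APPROX_NONE)[0],key=cv2.contourArea)
    for z in(.1275,):
        P=np.array([plane(c,T,p[0].astype(float),z)[:2] for p in b]).astype(np.float32)
        print(f,cv2.minAreaRect(P))
    print('uv',cv2.minAreaRect(b), red(c,T))
    if f=='w2':
      for nm,uv in dict(gTL=(350,200),gTR=(406,200),gBR=(431,279),gBL=(361,281),gBc=(430,225),gA=(358,224),railL=(157,236),railR=(321,234),railLe=(166,324),railRe=(321,324),backL=(162,237),backR=(317,234),boltA=(366,230),boltB=(425,227),boltC=(421,273),boltD=(366,276)).items():
        print(nm,depth(c,T,np.array(uv,float)).round(4))
i=cv2.imread('pics/w2.png')[190:335,140:480];cv2.imwrite('pics/w2z.png',cv2.resize(i,None,fx=2.3,fy=2.3,interpolation=cv2.INTER_CUBIC))
E
```

```text
w1 ((0.5786747932434082, 0.02777017652988434), (0.03504878655076027, 0.1575295329093933), 8.127410888671875)
uv ((329.3973693847656, 199.22023010253906), (36.500526428222656, 168.4912109375), 84.92039489746094) [(array([ 83.3, 219.4]), array([ 74, 210,  20,  19, 270], dtype=int32), array([0.56532251, 0.22735181, 0.19123206]))]
w2 ((0.5790107250213623, 0.027251340448856354), (0.034025728702545166, 0.15690858662128448), 8.22702693939209)
uv ((238.222900390625, 262.3190002441406), (31.383014678955078, 156.06033325195312), 89.0759506225586) [(array([621.6, 200.6]), array([612, 193,  19,  17, 228], dtype=int32), array([0.46520205, 0.39202209, 0.13310589])), (array([454.3, 298.2]), array([446, 289,  18,  18, 239], dtype=int32), array([0.56386808, 0.22747763, 0.19050732]))]
gTL [0.5216 0.1436 0.0198]
gTR [0.511  0.2104 0.0283]
gBR [0.5644 0.2188 0.1478]
gBL [0.5878 0.1563 0.1168]
gBc [0.5172 0.2158 0.1181]
gA [0.5273 0.1434 0.1119]
railL [ 0.5613 -0.0554  0.1275]
railR [0.5379 0.1057 0.1289]
railLe [ 0.6585 -0.0441  0.1277]
railRe [0.6383 0.1198 0.1275]
backL [ 0.5636 -0.0523  0.1219]
backR [0.5404 0.1022 0.1221]
boltA [0.5302 0.1511 0.1209]
boltB [0.5193 0.2102 0.1208]
boltC [0.5615 0.2095 0.1421]
boltD [0.5801 0.1599 0.1203]
```

View pics/w2z.png

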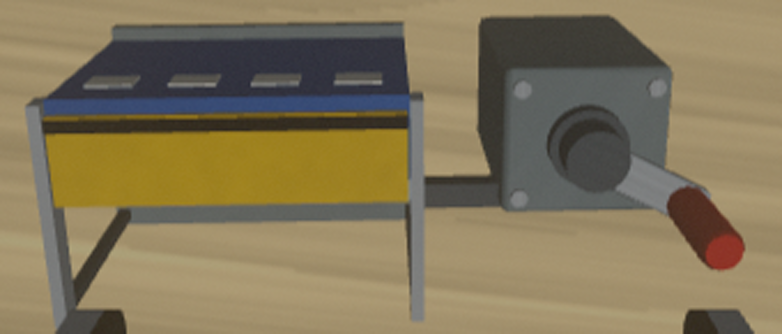

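```bash
cat > go.py <<'E'
from h import *
def inc(X,yaw=None):
    o=get_obs();R=Ro.from_euler('xyz',o['tcp_rot'],degrees=True).as_matrix()
    d=R.T@(np.array(X)-o['ee_pos'])/.025
    t=0 if yaw is None else -((yaw-o['tcp_rot'][2]+180)%360-180)/6
    return d.round(2).tolist(),round(t,2)
if __name__=='__main__':
    import sys;a=[float(v) for v in sys.argv[1:]]
    print(inc(a[:3],a[3] if len(a)>3 else None), get_obs()['ee_pos'].round(4),get_obs()['tcp_rot'].round(1))
E
python3 go.py .565 .2274 .25 98.2
```

```text
([5.02, 3.31, 5.85], np.float64(-0.07)) [0.501  0.0885 0.3935] [-179.8   -1.4   97.8]
```

Call:
arm_command(increments=[[[5.02,3.31,5.8],-0.07],[[5.02,3.31,5.8],-0.07],[[5.02,3.31,5.8],-0.07],[[5.02,3.31,5.8],-0.07],[[5.02,3.31,5.8],-0.07]], force=40)

```text
time: 4.75
ee_pos: [0.5656, 0.2293, 0.2445]
tcp_rot: [-179.4, -1.3, 98.2]
wrist_force: [-0.4, 0.6, -0.2]
opening: 0.0858
```

```bash
python3 go.py .565 .2274 .163 98.2
python3 - <<'E'
from mag import *
c,o=snap('wrist','w3');T=Tcw(c,o)
for r in red(c,T): print(r)
c=camera('top');print(red(c,Tcw(c)))
E
```

```text
([-0.14, -0.0, 3.26], np.float64(0.0)) [0.5656 0.2293 0.2445] [-179.4   -1.3   98.2]
(array([597.6, 130.2]), array([ 547,  105,   88,   55, 1396], dtype=int32), array([0.47347703, 0.38936546, 0.12330517]))
(array([310.2, 267.3]), array([ 293,  237,   35,   59, 1513], dtype=int32), array([0.55750831, 0.22712914, 0.19197483]))
[]
```

View pics/w3.png

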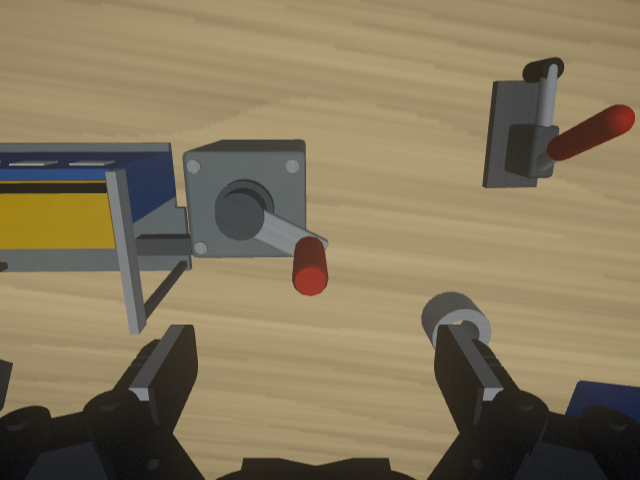

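```bash
python3 - <<'E'
from mag import *
o=get_obs();c=camera('wrist');T=Tcw(c,o)
for n,uv,z in(('knobtop',(310,281),.191),('hubtop',(240,216),None),('b1',(193,167),.1205),('b2',(292,167),.1205),('b3',(200,248),.1205)):
    d=depth(c,T,np.array(uv,float)); print(n,d.round(4), plane(c,T,uv,z or d[2]).round(4))
E
```

```text
knobtop [0.5662 0.2267 0.1914] [0.5664 0.2267 0.191 ]
hubtop [0.5508 0.1837 0.1439] [0.5508 0.1837 0.1439]
b1 [0.5299 0.1496 0.1216] [0.5301 0.1494 0.1205]
b2 [0.5217 0.2098 0.1196] [0.5216 0.2098 0.1205]
b3 [0.5823 0.1566 0.1202] [0.5822 0.1567 0.1205]
```

Call:
arm_command(increments=[[[-0.1,0,1.6],0],[[-0.1,0.01,3.2],0],[[-0.1,0.01,3.25],0],[[-0.1,0.01,3.25],0],[[-0.1,0.01,3.25],0]])

```text
time: 5.4
ee_pos: [0.5666, 0.2261, 0.173]
tcp_rot: [-180.0, -1.4, 98.1]
wrist_force: [0.5, -0.3, -0.4]
opening: 0.0854
```

Call:
arm_command(increments=[[[0,0,0],0],[[0,0,0],0],[[0,0,0],0],[[0,0,0],0],[[0,0,0],0]], claw=1, force=40)

```text
time: 5.9
ee_pos: [0.5667, 0.2266, 0.1735]
tcp_rot: [180.0, -1.4, 98.2]
wrist_force: [-0.8, 0.4, 2.7]
opening: 0.0166
```

```bash
cat > circ.py <<'E'
from h import *
import sys
step=float(sys.argv[1]);ax=np.array([.5508,.184]);o=get_obs();p=o['ee_pos'];R=Ro.from_euler('xyz',o['tcp_rot'],degrees=True).as_matrix()
d=p[:2]-ax;a=np.degrees(np.arctan2(d[1],d[0]));print('r',np.hypot(*d).round(4),'ang mag',round(a-8.2,1),'F',o['wrist_force'].round(1))
rows=[]
for k in range(1,6):
    b=np.radians(a+k*step);X=np.r_[ax+.045*np.array([np.cos(b),np.sin(b)]),.1735]
    rows.append([(R.T@(X-p)/.025).round(2).tolist(),0])
print(rows)
E
python3 circ.py 24
```

```text
r 0.0455 ang mag 61.3 F [-0.8  0.4  2.7]
[[[0.2, -0.73, 0.0], 0], [[0.1, -1.47, 0.0], 0], [[-0.29, -2.11, -0.01], 0], [[-0.9, -2.53, -0.02], 0], [[-1.64, -2.67, -0.04], 0]]
```

Call:
arm_command(increments=[[[0.2,-0.73,0],0],[[0.1,-1.47,0],0],[[-0.29,-2.11,0],0],[[-0.9,-2.53,0],0],[[-1.64,-2.67,0],0]])

```text
time: 6.4
ee_pos: [0.5051, 0.177, 0.1732]
tcp_rot: [180.0, -1.5, 98.3]
wrist_force: [5.3, 4.2, 3.3]
opening: 0.0167
```

```bash
python3 circ.py 24
```

```text
r 0.0462 ang mag -179.5 F [5.3 4.2 3.3]
[[[-0.73, 0.21, -0.03], 0], [[-1.33, 0.65, -0.05], 0], [[-1.7, 1.31, -0.06], 0], [[-1.77, 2.05, -0.06], 0], [[-1.54, 2.76, -0.05], 0]]
```

Call:
arm_command(increments=[[[-0.73,0.21,0],0],[[-1.33,0.65,0],0],[[-1.7,1.31,0],0],[[-1.77,2.05,0],0],[[-1.54,2.76,0],0]])

```text
time: 6.9
ee_pos: [0.5788, 0.1493, 0.173]
tcp_rot: [-180.0, -1.7, 98.2]
wrist_force: [-13.1, 11.0, 6.2]
opening: 0.0166
```

```bash
python3 circ.py 24
```

```text
r 0.0446 ang mag -59.3 F [-13.1  11.    6.2]
[[[0.49, 0.56, -0.01], 0], [[1.18, 0.85, 0.01], 0], [[1.93, 0.85, 0.04], 0], [[2.61, 0.53, 0.06], 0], [[3.1, -0.03, 0.07], 0]]
```

```bash
python3 - <<'E'
import numpy as np
from scipy.optimize import least_squares
P=np.array([[.5667,.2266],[.5051,.177],[.5788,.1493]])
print(least_squares(lambda a:np.hypot(*(P-a).T)-.045,[.55,.184]).x)
E
sed -i 's/\[.5508,.184\]/[.5503,.1838]/' circ.py; python3 circ.py 24
```

```text
[0.54993345 0.18437615]
r 0.0448 ang mag -58.6 F [-13.1  11.    6.2]
[[[0.51, 0.55, -0.01], 0], [[1.2, 0.84, 0.01], 0], [[1.94, 0.82, 0.04], 0], [[2.62, 0.5, 0.06], 0], [[3.11, -0.07, 0.07], 0]]
```

Call:
arm_command(increments=[[[0.51,0.55,0],0],[[1.2,0.84,0],0],[[1.94,0.82,0],0],[[2.62,0.5,0],0],[[3.11,-0.07,0],0]])

```text
time: 7.4
ee_pos: [0.5652, 0.2272, 0.1738]
tcp_rot: [-179.9, -1.6, 98.3]
wrist_force: [0.3, -7.1, -12.6]
opening: 0.0165
```

```bash
python3 circ.py 24
```

```text
r 0.0459 ang mag 62.9 F [  0.3  -7.1 -12.6]
[[[0.16, -0.74, 0.02], 0], [[0.05, -1.48, 0.02], 0], [[-0.36, -2.11, 0.01], 0], [[-0.98, -2.52, -0.01], 0], [[-1.72, -2.64, -0.03], 0]]
```

Call:
arm_command(increments=[[[0.16,-0.74,0],0],[[0.05,-1.48,0],0],[[-0.36,-2.11,0],0],[[-0.98,-2.52,0],0],[[-1.72,-2.64,0],0]])

```text
time: 7.9
ee_pos: [0.5051, 0.1763, 0.1734]
tcp_rot: [179.9, -1.7, 98.4]
wrist_force: [10.5, 5.3, -3.0]
opening: 0.0165
```

```bash
python3 circ.py 24
```

```text
r 0.0459 ang mag -178.7 F [10.5  5.3 -3. ]
[[[-0.73, 0.2, -0.03], 0], [[-1.33, 0.65, -0.04], 0], [[-1.69, 1.31, -0.05], 0], [[-1.75, 2.06, -0.05], 0], [[-1.51, 2.76, -0.05], 0]]
```

Call:
arm_command(increments=[[[-0.73,0.2,0],0],[[-1.33,0.65,0],0],[[-1.69,1.31,0],0],[[-1.75,2.06,0],0],[[-1.51,2.76,0],0]])

```text
time: 8.4
ee_pos: [0.5784, 0.1494, 0.1732]
tcp_rot: [179.9, -1.7, 98.4]
wrist_force: [-8.3, 5.0, 0.7]
opening: 0.0166
```

```bash
python3 circ.py 24
```

```text
r 0.0444 ang mag -58.9 F [-8.3  5.   0.7]
[[[0.49, 0.56, 0.0], 0], [[1.18, 0.85, 0.03], 0], [[1.92, 0.84, 0.05], 0], [[2.6, 0.53, 0.07], 0], [[3.09, -0.04, 0.08], 0]]
```

Call:
arm_command(increments=[[[0.49,0.56,0],0],[[1.18,0.85,0],0],[[1.92,0.84,0],0],[[2.6,0.53,0],0],[[3.09,-0.04,0],0]])

```text
time: 8.9
ee_pos: [0.5646, 0.2274, 0.174]
tcp_rot: [-180.0, -1.7, 98.4]
wrist_force: [0.6, -7.6, -16.5]
opening: 0.0164
```

```bash
python3 circ.py 24
```

```text
r 0.0459 ang mag 63.6 F [  0.6  -7.6 -16.5]
[[[0.16, -0.74, 0.02], 0], [[0.03, -1.48, 0.02], 0], [[-0.38, -2.1, 0.01], 0], [[-1.01, -2.51, -0.01], 0], [[-1.75, -2.62, -0.03], 0]]
```

Call:
arm_command(increments=[[[0.16,-0.74,0],0],[[0.03,-1.48,0],0],[[-0.38,-2.1,0],0],[[-1.01,-2.51,0],0],[[-1.75,-2.62,0],0]])

```text
time: 9.4
ee_pos: [0.5051, 0.176, 0.1734]
tcp_rot: [179.8, -1.8, 98.6]
wrist_force: [12.7, 6.7, -7.3]
opening: 0.0167
```

```bash
python3 circ.py 24
```

```text
r 0.0459 ang mag -178.4 F [12.7  6.7 -7.3]
[[[-0.73, 0.21, -0.02], 0], [[-1.32, 0.66, -0.04], 0], [[-1.68, 1.31, -0.05], 0], [[-1.75, 2.06, -0.05], 0], [[-1.5, 2.77, -0.04], 0]]
```

Call:
arm_command(increments=[[[-0.73,0.21,0],0],[[-1.32,0.66,0],0],[[-1.68,1.31,0],0],[[-1.75,2.06,0],0],[[-1.5,2.77,0],0]])

```text
time: 9.9
ee_pos: [0.5789, 0.1498, 0.1733]
tcp_rot: [179.8, -1.9, 98.6]
wrist_force: [-9.6, 6.2, -2.4]
opening: 0.0166
```

```bash
python3 circ.py 12
```

```text
r 0.0444 ang mag -58.1 F [-9.6  6.2 -2.4]
[[[0.21, 0.31, -0.0], 0], [[0.5, 0.55, 0.01], 0], [[0.83, 0.73, 0.02], 0], [[1.19, 0.84, 0.03], 0], [[1.56, 0.87, 0.05], 0]]
```

Call:
arm_command(increments=[[[0.21,0.31,0],0],[[0.5,0.55,0],0],[[0.83,0.73,0],0],[[1.19,0.84,0],0],[[1.56,0.87,0],0]])

```text
time: 10.4
ee_pos: [0.5942, 0.1921, 0.1738]
tcp_rot: [179.9, -1.8, 98.6]
wrist_force: [-0.1, -15.0, -10.3]
opening: 0.0166
```

```bash
python3 circ.py 3
```

```text
r 0.0447 ang mag 2.5 F [ -0.1 -15.  -10.3]
[[[0.09, 0.01, 0.02], 0], [[0.19, -0.0, 0.02], 0], [[0.28, -0.02, 0.02], 0], [[0.37, -0.04, 0.02], 0], [[0.46, -0.07, 0.03], 0]]
```

Call:
arm_command(increments=[[[0.1,0,0],0],[[0.2,0,0],0],[[0.2,0,0],0]])

```text
time: 10.7
ee_pos: [0.5941, 0.1928, 0.1737]
tcp_rot: [179.9, -1.3, 98.4]
wrist_force: [3.1, -25.7, -7.1]
opening: 0.0165
```

```bash
python3 circ.py 3
```

```text
r 0.0447 ang mag 3.4 F [  3.1 -25.7  -7.1]
[[[0.09, 0.0, 0.01], 0], [[0.19, -0.01, 0.01], 0], [[0.28, -0.03, 0.01], 0], [[0.37, -0.05, 0.02], 0], [[0.46, -0.08, 0.02], 0]]
```

Call:
arm_command(increments=[[[0,0,0],0],[[0,0,0],0],[[0,0,0],0],[[0,0,0],0],[[0,0,0],0]], claw=-1)

```text
time: 11.2
ee_pos: [0.5941, 0.1933, 0.1741]
tcp_rot: [179.9, -1.3, 98.4]
wrist_force: [0.6, -0.5, -1.4]
opening: 0.0851
```

Call:
arm_command(increments=[[[0,0,-2],0],[[0,0,-4],0],[[0,0,-6],0],[[0,-2,-8],0],[[0,-4,-8],0]])

```text
time: 11.7
ee_pos: [0.5123, 0.1772, 0.3725]
tcp_rot: [179.7, -1.3, 98.4]
wrist_force: [0.4, -0.2, 1.4]
opening: 0.0856
```

```bash
python3 go.py .50 .05 .39 98.2
```

```text
([-4.94, -1.23, -0.82], np.float64(0.03)) [0.5123 0.1772 0.3725] [179.7  -1.3  98.4]
```

Call:
arm_command(increments=[[[-4.9,-1.2,-0.8],0],[[-4.9,-1.2,-0.8],0],[[-4.9,-1.2,-0.8],0],[[-4.9,-1.2,-0.8],0],[[-4.9,-1.2,-0.8],0]])

```text
time: 12.2
ee_pos: [0.5005, 0.051, 0.3898]
tcp_rot: [179.6, -1.4, 98.3]
wrist_force: [-1.3, 0.4, -0.7]
opening: 0.0854
```

```bash
python3 - <<'E'
from h import *
c,o=snap('wrist','w4');print(o['ee_pos'],o['tcp_rot'],o['q'])
np.savez('pics/w4.npz',**c,ee_pos=o['ee_pos'],tcp_rot=o['tcp_rot'])
E
```

```text
[0.50053935 0.05098466 0.38978235] [179.63760091  -1.35943565  98.3068072 ] [  5.06580926   4.6734926   26.85470915 111.89616413   1.37772802
  -3.23327112]
```

View pics/w4.png

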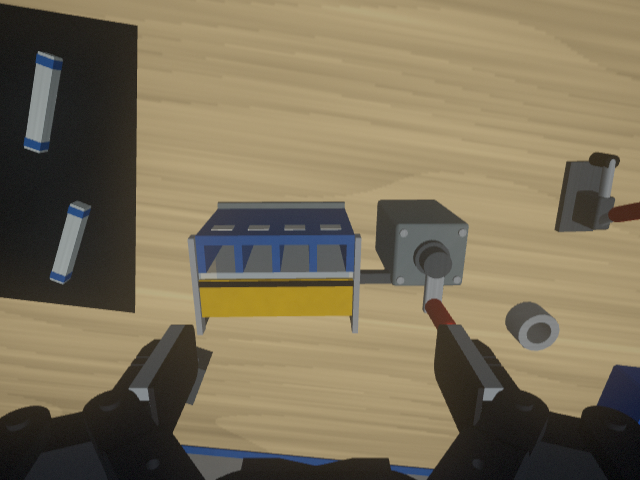

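The shutter is fully open, with the four pockets visible at (220–335, 258).

```bash
python3 - <<'E'
from h import *
c=dict(np.load('pics/w4.npz'));T=Tcw(c,c)
i=cv2.imread('pics/w4.png')[195:340,180:370];cv2.imwrite('pics/w4z.png',cv2.resize(i,None,fx=4,fy=4,interpolation=cv2.INTER_CUBIC))
# prediction of model
cen=np.array([.5728,.0267]);a=np.radians(8.2);X=np.array([np.cos(a),np.sin(a)]);Y=np.array([-np.sin(a),np.cos(a)])
im=c['frame'][:,:,::-1].copy()
for y in(-57,-19,19,57):
    q=[proj(c,T,np.r_[cen+X*dx*.001+Y*(y+dy)*.001,.122]) for dx,dy in((-15,-15),(15,-15),(15,15),(-15,15))]
    cv2.polylines(im,[np.round(np.array(q)).astype(int)],True,(0,255,0),1)
cv2.imwrite('pics/w4m.png',cv2.resize(im[195:340,180:370],None,fx=4,fy=4))
for u in range(210,350,10):
    pass
for uv in((204,241),(350,241),(277,241)): print(uv,depth(c,T,np.array(uv,float)).round(4),plane(c,T,uv,.122).round(4))
E
```

```text
(204, 241) [ 0.5643 -0.0463  0.1222] [ 0.5644 -0.0463  0.122 ]
(350, 241) [0.5442 0.0991 0.1224] [0.5443 0.0992 0.122 ]
(277, 241) [0.5542 0.0262 0.1223] [0.5544 0.0261 0.122 ]
```

View pics/w4m.png

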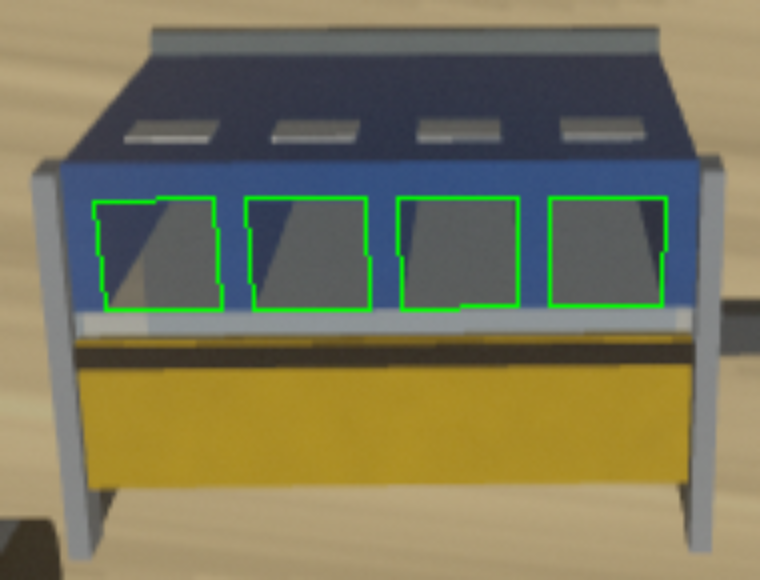

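View pics/w4z.png

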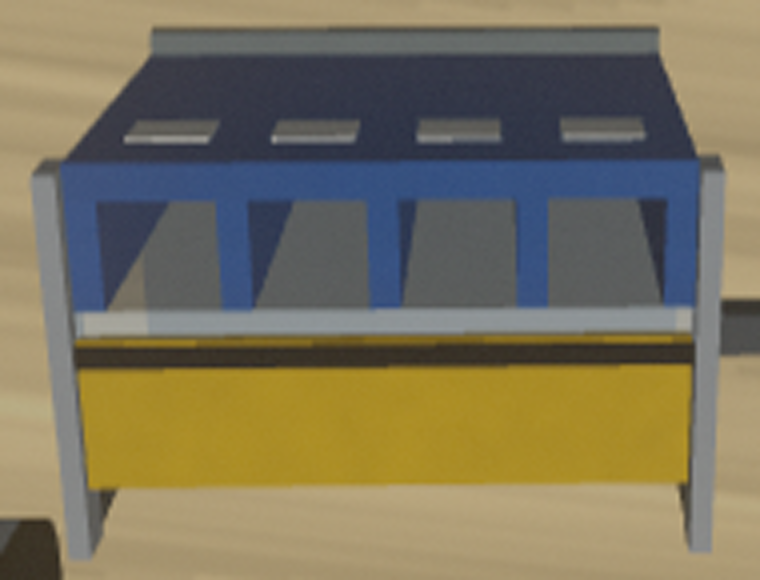

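The drawn pocket model matches the picture to about 1 mm. Next I'll look at the bars.

```bash
python3 go.py .48 -.30 .36 98.2
```

```text
([-13.82, -2.87, 0.83], np.float64(0.03)) [0.5006 0.0516 0.3895] [179.7  -1.4  98.4]
```

Call:
arm_command(increments=[[[-13.8,-2.9,0.8],0],[[-13.8,-2.9,0.8],0],[[-13.8,-2.9,0.8],0],[[-13.8,-2.9,0.8],0],[[-13.8,-2.9,0.8],0]])

```text
time: 12.75
ee_pos: [0.4856, -0.1983, 0.3687]
tcp_rot: [179.7, -1.4, 98.5]
wrist_force: [1.4, 1.3, -0.4]
opening: 0.0858
```

Call:
arm_command(increments=[[[-3.8,-0.6,0],0],[[-3.8,-0.6,0],0],[[-3.8,-0.6,0],0],[[-3.8,-0.6,0],0],[[-3.8,-0.6,0],0]])

```text
time: 13.25
ee_pos: [0.4854, -0.2931, 0.3662]
tcp_rot: [179.7, -1.4, 98.6]
wrist_force: [-0.1, -0.9, 0.1]
opening: 0.0855
```

```bash
cat > bars.py <<'E'
from h import *
def find(c,T,top=.0185):
    h=hsv(c);f=c['frame'].astype(int)
    Kx=np.linalg.inv(c['K']);v,u=np.mgrid[:480,:640];P=np.stack([u,v,np.ones_like(u)],-1)@Kx.T*c['range_z'][...,None]
    W=P@T[:3,:3].T+T[:3,3]
    m=((h[...,2]>70)&((h[...,1]<80)|((h[...,0]>100)&(h[...,0]<125)))).astype(np.uint8)
    m&=((W[...,2]>.012)&(W[...,2]<.026)&(W[...,0]>.3)&(W[...,1]>-.5)&(W[...,1]<-.12)).astype(np.uint8)
    out=[]
    for b in cv2.findContours(m,cv2.RETR_EXTERNAL,cv2.CHAIN_APPROX_NONE)[0]:
        if cv2.contourArea(b)<150: continue
        Q=np.array([plane(c,T,p[0].astype(float),top)[:2] for p in b]).astype(np.float32)
        r=cv2.minAreaRect(Q);bx=cv2.boxPoints(r)
        e1,e2=bx[1]-bx[0],bx[2]-bx[1];e=e1 if np.hypot(*e1)>np.hypot(*e2) else e2
        a=np.degrees(np.arctan2(e[1],e[0]));a=(a+90)%180-90
        zz=np.median([W[int(p[0][1]),int(p[0][0]),2] for p in b]); 
        mm=np.zeros(m.shape,np.uint8);cv2.drawContours(mm,[b],-1,1,-1);zz=np.median(W[...,2][(mm>0)&(m>0)])
        out.append((np.round(r[0],4),np.round(sorted(r[1]),4),round(float(a),1),round(float(zz),4)))
    return out
if __name__=='__main__':
    import sys
    c,o=snap('wrist',sys.argv[1]);print(o['ee_pos'].round(4),o['tcp_rot'].round(1))
    for b in find(c,Tcw(c,o)): print(b)
    for n in('top','scene'):
        c=camera(n);print(n);[print(b) for b in find(c,Tcw(c))]
E
python3 bars.py b1
```

```text
[ 0.4854 -0.2931  0.3662] [179.7  -1.4  98.6]
(array([ 0.6285, -0.2393]), array([0.0198, 0.1112]), -16.1, 0.0179)
(array([ 0.6022, -0.3466]), array([0.0183, 0.1112]), -13.6, 0.0181)
(array([ 0.479 , -0.3549]), array([0.0185, 0.1096]), -17.2, 0.0182)
(array([ 0.4632, -0.2624]), array([0.0188, 0.1094]), -12.0, 0.0181)
top
(array([ 0.4729, -0.3515]), array([0.0198, 0.0945]), -16.8, 0.0187)
(array([ 0.4649, -0.2613]), array([0.0195, 0.1092]), -12.0, 0.0186)
(array([ 0.605 , -0.3458]), array([0.0198, 0.1102]), -13.9, 0.0185)
(array([ 0.6312, -0.238 ]), array([0.019 , 0.1106]), -16.1, 0.0185)
(array([ 1.4113, -0.3112]), array([0.0205, 0.3829]), -89.4, 0.0189)
scene
(array([ 0.6063, -0.3469]), array([0.0207, 0.1117]), -14.0, 0.0182)
(array([ 0.6326, -0.239 ]), array([0.0198, 0.1118]), -16.4, 0.0181)
(array([ 0.483 , -0.3555]), array([0.0206, 0.111 ]), -17.4, 0.0181)
(array([ 0.4659, -0.2625]), array([0.0193, 0.1122]), -12.1, 0.0182)
```

View pics/b1.png

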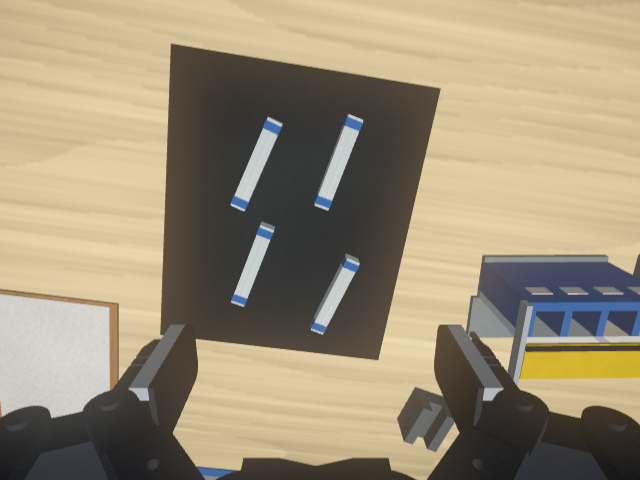

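```bash
python3 go.py .4753 -.2648 .10 77.9
```

```text
([0.92, -0.29, 10.7], np.float64(3.45)) [ 0.4852 -0.293   0.3668] [179.6  -1.4  98.6]
```

Call:
arm_command(increments=[[[0.9,-0.3,10.6],3.45],[[0.9,-0.3,10.6],3.45],[[0.9,-0.3,10.6],3.45],[[0.9,-0.3,10.6],3.45],[[0.9,-0.3,10.6],3.45]], claw=-0.2)

```text
time: 13.9
ee_pos: [0.4756, -0.2658, 0.1166]
tcp_rot: [-179.9, -1.4, 78.0]
wrist_force: [0.5, -1.1, 0.4]
opening: 0.0514
```

```bash
python3 go.py .4753 -.2648 .015 77.9; python3 bars.py b2
```

```text
([-0.06, -0.02, 4.06], np.float64(0.01)) [ 0.4756 -0.2658  0.1166] [-179.9   -1.4   78. ]
[ 0.4756 -0.2658  0.1166] [-179.9   -1.4   78. ]
(array([ 0.6152, -0.2389]), array([0.0123, 0.0666]), -15.9, 0.0179)
(array([ 0.5853, -0.3385]), array([0.0135, 0.0787]), -13.9, 0.0181)
(array([ 0.4788, -0.3534]), array([0.0202, 0.1108]), -17.0, 0.0183)
(array([ 0.463 , -0.2615]), array([0.0181, 0.1093]), -11.8, 0.0182)
top
(array([ 0.4439, -0.2569]), array([0.019 , 0.0663]), -11.2, 0.019)
(array([ 0.605 , -0.3457]), array([0.0194, 0.1103]), -14.2, 0.0182)
(array([ 0.6312, -0.238 ]), array([0.0186, 0.1106]), -15.8, 0.0184)
(array([ 1.4138, -0.3099]), array([0.0211, 0.3798]), -90.0, 0.0192)
scene
(array([ 0.6064, -0.3468]), array([0.021 , 0.1117]), -14.0, 0.0179)
(array([ 0.6326, -0.239 ]), array([0.02  , 0.1118]), -16.4, 0.0183)
(array([ 0.4832, -0.3551]), array([0.0215, 0.1111]), -17.4, 0.0181)
(array([ 0.4659, -0.2625]), array([0.0193, 0.1122]), -12.1, 0.0184)
```

View pics/b2.png

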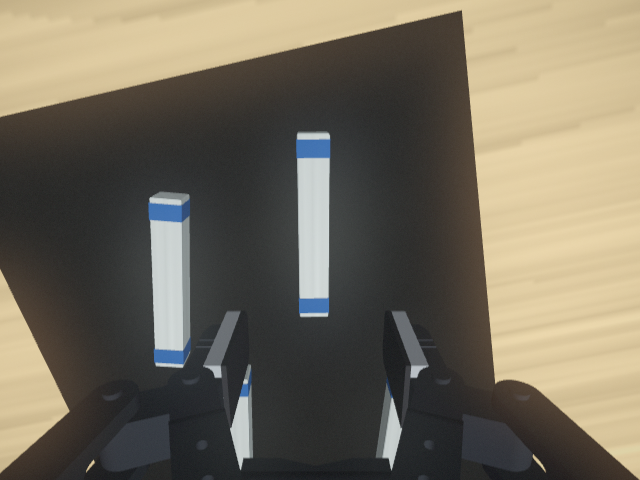

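The bar is centred and aligned between the open fingers, running from (313,135) to (314,315). Going down to grip.

Call:
arm_command(increments=[[[-0.04,-0.02,2],0],[[-0.04,-0.02,3.6],0],[[-0.04,-0.02,4.05],0],[[-0.04,-0.02,4.05],0],[[-0.04,-0.02,4.05],0]])

```text
time: 14.55
ee_pos: [0.4751, -0.2644, 0.0184]
tcp_rot: [-179.8, -1.4, 78.0]
wrist_force: [-0.3, 0.2, 0.3]
opening: 0.051
```

```bash
python3 go.py .4753 -.2648 .015 77.9
```

```text
([-0.02, 0.01, 0.13], np.float64(0.02)) [ 0.4751 -0.2644  0.0184] [-179.8   -1.4   78. ]
```

Call:
arm_command(increments=[[[0,0,0.13],0],[[0,0,0.13],0],[[0,0,0.13],0],[[0,0,0.13],0],[[0,0,0.13],0]], claw=1, force=20)

```text
time: 15.05
ee_pos: [0.4762, -0.265, 0.0171]
tcp_rot: [-180.0, -1.4, 78.0]
wrist_force: [0.2, 0.4, 6.6]
opening: 0.0177
```

Call:
arm_command(increments=[[[0,0,0],0],[[0,0,-1],0],[[0,0,-3],0],[[0,0,-5],0],[[0,0,-7],0]])

```text
time: 15.55
ee_pos: [0.475, -0.2689, 0.1942]
tcp_rot: [-180.0, -1.4, 78.0]
wrist_force: [1.3, -0.8, -1.2]
opening: 0.0173
```

```bash
python3 - <<'E'
from h import *
c,o=snap('wrist','g1'); c,_=snap('scene','s1');print(o['ee_pos'])
cv2.imwrite('pics/s1z.png',cv2.resize(c['frame'][150:330,100:400,::-1],None,fx=2.5,fy=2.5))
E
```

```text
[ 0.47502836 -0.26889817  0.19419075]
```

View pics/g1.png

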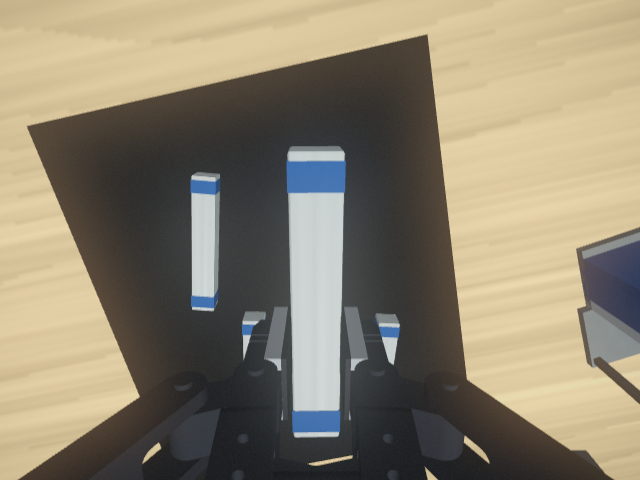

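View pics/s1z.png

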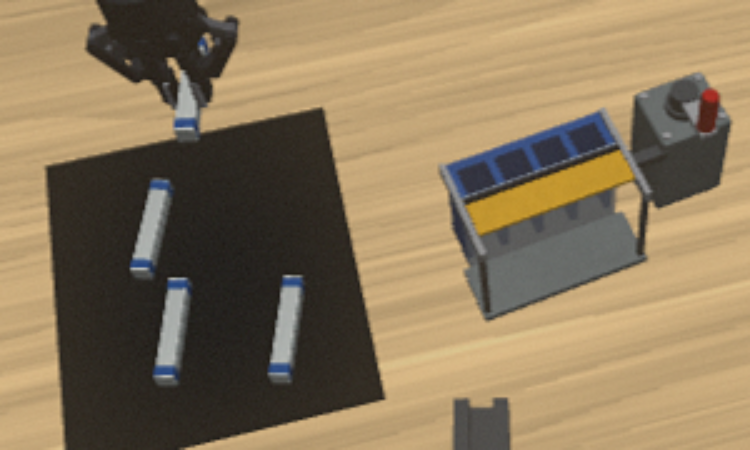

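```bash
cat > mp.py <<'E'
from go import *
cen=np.array([.5728,.0267]);a=np.radians(8.2);MX=np.array([np.cos(a),np.sin(a)]);MY=np.array([-np.sin(a),np.cos(a)])
def W(x,y,z): return np.r_[cen+MX*x+MY*y,z]
def toM(p): d=p[:2]-cen;return np.array([d@MX,d@MY,p[2]])
if __name__=='__main__':
    # args: mm triples in mag frame of P (grip centre), TCP is 7.6 above
    import sys;v=[float(q)*.001 for q in sys.argv[1:]]
    o=get_obs();print('P now mm',((toM(o['ee_pos'])-[0,0,.0076])*1000).round(1),o['tcp_rot'].round(1),'F',o['wrist_force'].round(1))
    for i in range(0,len(v),3):
        print(inc(W(v[i],v[i+1],v[i+2]+.0076),98.2))
E
python3 mp.py -75 -20 185
```

```text
P now mm [-136.8 -280.4  192.4] [179.4  -1.2  78. ] F [ 0.1 -0.8 -1.9]
([10.62, -1.28, 0.5], np.float64(-3.37))
```

Call:
arm_command(increments=[[[10.6,-1.3,0.3],-3.37],[[10.6,-1.3,0.3],-3.37],[[10.6,-1.3,0.3],-3.37],[[10.6,-1.3,0.3],-3.37],[[10.6,-1.3,0.3],-3.37]])

```text
time: 16.15
ee_pos: [0.4989, -0.0184, 0.1974]
tcp_rot: [179.0, -0.9, 98.2]
wrist_force: [0.8, -0.0, -1.0]
opening: 0.0173
```

```bash
python3 mp.py -63 -20 140
```

```text
P now mm [-79.6 -34.1 189.8] [179.   -0.9  98.2] F [ 0.8 -0.  -1. ]
([0.53, 0.63, 2.01], np.float64(0.0))
```

Call:
arm_command(increments=[[[0.5,0.6,1],0],[[0.5,0.63,2],0],[[0.5,0.63,2],0],[[0.5,0.63,2],0]])

```text
time: 16.55
ee_pos: [0.513, -0.0031, 0.1481]
tcp_rot: [179.1, -0.9, 98.2]
wrist_force: [0.7, -0.5, -1.4]
opening: 0.0171
```

```bash
python3 mp.py -63 -20 131 -63 -20 122 -62.5 -20 111 -58 -20 101 -52 -20 94; python3 - <<'E'
from h import *
c,o=snap('scene','s2')
cv2.imwrite('pics/s2z.png',cv2.resize(c['frame'][130:290,230:420,::-1],None,fx=4,fy=3.6))
E
```

```text
P now mm [-63.5 -20.9 140.5] [179.1  -0.9  98.2] F [ 0.7 -0.5 -1.4]
([0.03, 0.01, 0.38], np.float64(0.0))
([0.02, 0.01, 0.74], np.float64(0.0))
([0.02, 0.02, 1.18], np.float64(0.0))
([0.01, 0.19, 1.58], np.float64(0.0))
([0.01, 0.43, 1.87], np.float64(0.0))
```

View pics/s2z.png

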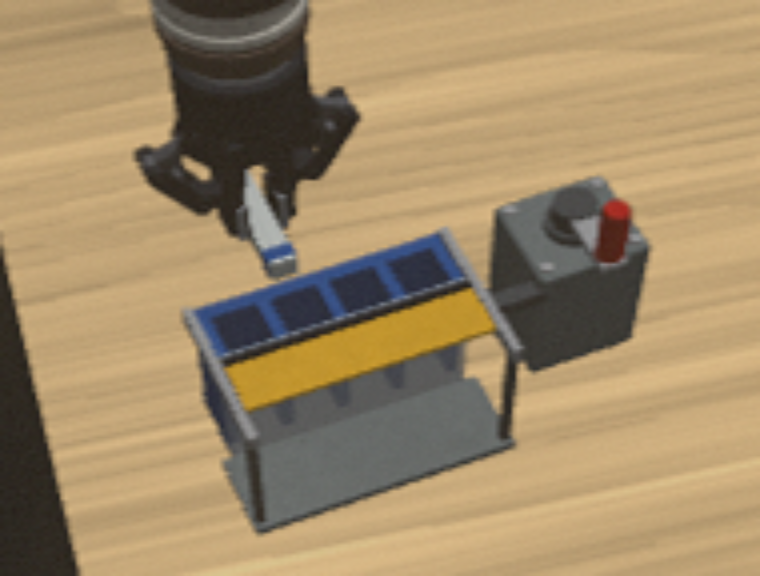

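The bar's outer end hangs just over the blue back rim at (280,265) in the zoomed picture, ready for the tilt.

Call:
arm_command(increments=[[[0.03,0.01,0.4],0],[[0.03,0.01,0.6],0],[[0.03,0.01,0.8],0],[[0.03,0.02,1.0],0],[[0.03,0.02,1.2],0]])

```text
time: 17.1
ee_pos: [0.514, -0.0025, 0.1192]
tcp_rot: [179.0, -0.9, 98.1]
wrist_force: [-3.9, -3.3, 5.0]
opening: 0.0176
```

```bash
python3 mp.py -62.5 -20 111 -59 -20 103 -54 -20 96 -49 -20 92 -44 -20 88; python3 - <<'E'
from h import *
c,o=snap('scene','s3')
cv2.imwrite('pics/s3z.png',cv2.resize(c['frame'][130:290,230:420,::-1],None,fx=4,fy=3.6))
c,o=snap('wrist','g3')
E
```

```text
P now mm [-62.3 -20.6 111.6] [179.   -0.9  98.1] F [-3.9 -3.3  5. ]
([0.02, -0.01, 0.02], np.float64(-0.01))
([0.02, 0.13, 0.35], np.float64(-0.01))
([0.01, 0.32, 0.63], np.float64(-0.01))
([0.01, 0.52, 0.79], np.float64(-0.01))
([0.01, 0.72, 0.96], np.float64(-0.01))
```

View pics/s3z.png

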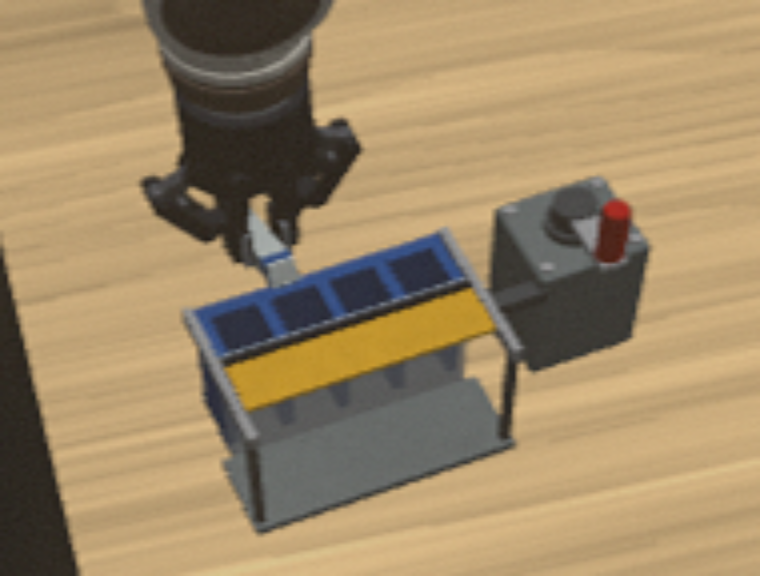

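View pics/g3.png

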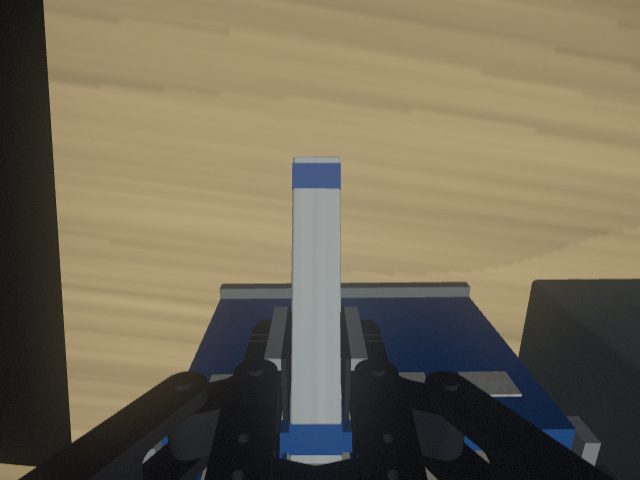

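The bar is rotating in the grip with a force of only about 7 N. I'll continue along the arc.

Call:
arm_command(increments=[[[0.02,0.05,0.2],0],[[0.02,0.13,0.35],0],[[0.02,0.32,0.63],0],[[0.02,0.52,0.79],0],[[0.02,0.7,0.95],0]])

```text
time: 17.7
ee_pos: [0.5293, 0.0002, 0.0947]
tcp_rot: [179.3, -0.8, 98.1]
wrist_force: [-17.0, -6.8, 8.4]
opening: 0.0174
```

```bash
python3 mp.py -44 -20 88 -41 -20 86 -39 -20 85 -37 -20 84.5 -36.5 -20 84; python3 - <<'E'
from h import *
c,o=snap('scene','s4')
cv2.imwrite('pics/s4z.png',cv2.resize(c['frame'][130:290,230:420,::-1],None,fx=4,fy=3.6))
c,o=snap('wrist','g4')
E
```

```text
P now mm [-46.8 -20.   87.1] [179.3  -0.8  98.1] F [-17.   -6.8   8.4]
([0.0, 0.11, -0.03], np.float64(-0.02))
([-0.0, 0.23, 0.05], np.float64(-0.02))
([-0.0, 0.31, 0.09], np.float64(-0.02))
([-0.0, 0.39, 0.11], np.float64(-0.02))
([-0.0, 0.41, 0.13], np.float64(-0.02))
```

View pics/s4z.png

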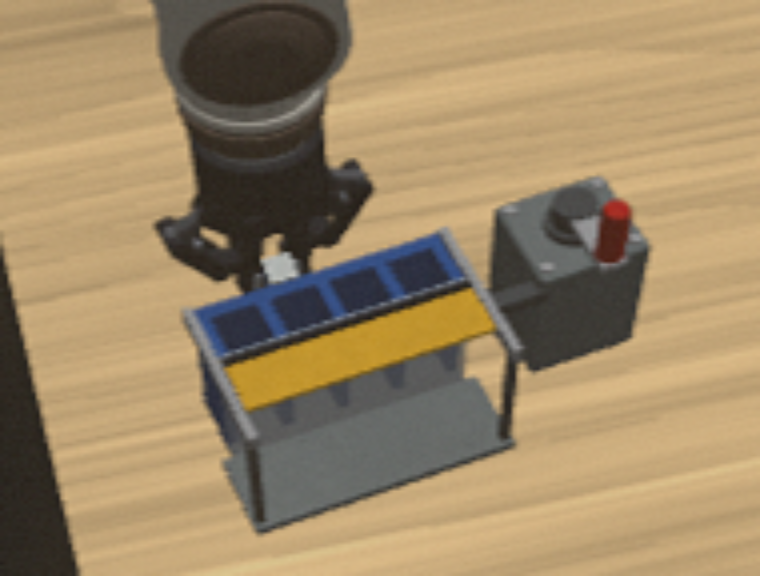

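View pics/g4.png

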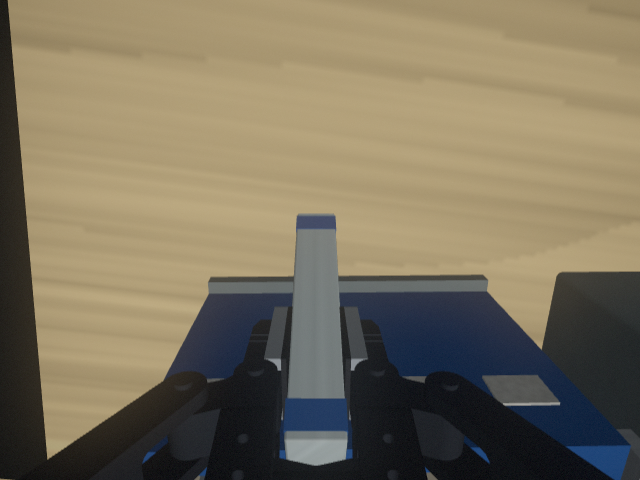

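Call:
arm_command(increments=[[[0,0.15,0.03],0],[[0,0.25,0.06],0],[[0,0.35,0.1],0],[[0,0.42,0.12],0],[[0,0.5,0.14],0]])

```text
time: 18.3
ee_pos: [0.5377, 0.0015, 0.0897]
tcp_rot: [179.9, -0.9, 98.0]
wrist_force: [-33.8, -5.6, 14.7]
opening: 0.0176
```

```bash
python3 mp.py -36.5 -20 84;  python3 - <<'E'
from h import *
c,o=snap('wrist','g5')
E
```

```text
P now mm [-38.4 -19.9  82.1] [179.9  -0.9  98. ] F [-33.8  -5.6  14.7]
([-0.0, 0.07, -0.07], np.float64(-0.03))
```

View pics/g5.png

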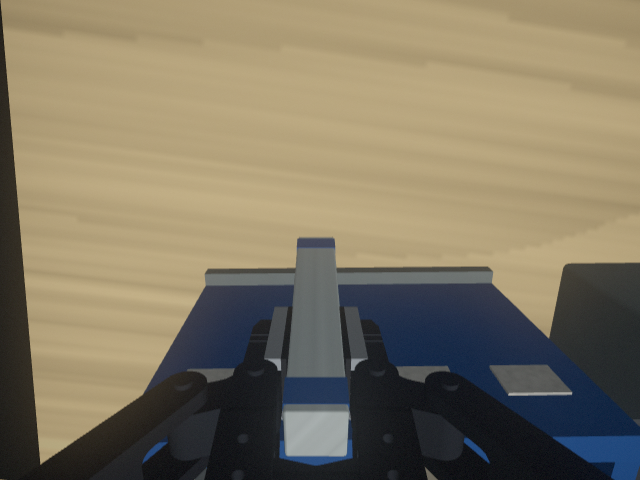

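```bash
cat > tilt.py <<'E'
from mp import *
import sys
# angle of the held bar from its camera-facing face: depth along the middle column(s) of the bar
def tilt(c,o,v0=None,show=True):
    T=Tcw(c,o);h=hsv(c)
    P=[]
    for v in range(150,470,2):
        for u in range(308,325,4):
            if h[v,u,1]<60 and h[v,u,2]>60 or (100<h[v,u,0]<130 and h[v,u,1]>60):
                P.append(np.r_[toM(depth(c,T,np.array([u,v],float))),v])
    P=np.array(P);tc=toM(o['ee_pos'])
    k=(np.abs(P[:,0]-tc[0])<.075)&(np.abs(P[:,1]-tc[1])<.02)&(P[:,2]>tc[2]-.085)&(P[:,2]<tc[2]+.06);P=P[k]
    return P,tc
if __name__=='__main__':
    o=get_obs();c=camera('wrist');P,tc=tilt(c,o)
    for p in P[::max(1,len(P)//40)]: print(int(p[3]),((p[:3]-tc)*1000).round(1))
E
python3 tilt.py
```

```text
238 [-18.6  -2.3 -64.4]
242 [-17.8   5.5 -60.2]
248 [-16.7   3.4 -54.6]
254 [-15.3   1.4 -50.1]
260 [-14.6  -0.5 -44.1]
266 [-14.3  -2.3 -37.5]
270 [-13.2   4.7 -35.5]
276 [-12.9   2.8 -29.5]
282 [-12.2   1.  -24.7]
288 [-11.5  -0.6 -20.5]
294 [-10.9  -2.2 -16.1]
298 [-10.1   4.  -14.1]
304 [-10.1   2.3  -9. ]
310 [-9.2  0.7 -6. ]
316 [-9.1 -0.8 -1.5]
322 [-7.9 -2.2  0.6]
326 [-8.5  3.3  4.6]
332 [-7.7  1.9  7.3]
338 [-7.3  0.5 10.3]
344 [-7.3 -0.9 14.1]
350 [-6.1 -2.2 15.7]
354 [-5.7  2.9 17.4]
360 [-5.1  1.6 19.8]
366 [-5.4  0.3 23.4]
372 [-5.1 -0.9 26. ]
378 [-5.  -1.  28.7]
384 [-3.8 -2.1 29.9]
388 [-3.5  2.5 31.3]
394 [-3.7  1.3 34.2]
400 [-3.5  0.1 36.5]
406 [-3.  -1.  38.2]
412 [-2.8 -2.1 40.3]
416 [-1.2  2.2 40. ]
422 [ 0.5  1.1 40.4]
428 [ 2.1  0.  40.7]
434 [ 5.3 -1.1 39.5]
440 [ 7.9 -2.2 38.9]
444 [ 8.9  2.2 39.4]
450 [13.   1.2 37.4]
456 [20.5  0.1 32.1]
462 [22.3 -1.1 32.6]
```

The bar is now about 9° off vertical, which is within the pocket's slack. I'll back off, raise it, and go over pocket 3.

Call:
arm_command(increments=[[[0,-0.4,0],0],[[0,-0.8,0],0],[[0,-0.8,-2],0],[[0,-0.8,-4],0],[[0,-0.8,-5.2],0]])

```text
time: 18.9
ee_pos: [0.5182, -0.0032, 0.2235]
tcp_rot: [179.6, -0.8, 98.1]
wrist_force: [0.6, -0.2, -1.7]
opening: 0.0176
```

```bash
python3 mp.py 6 57 203;python3 tilt.py | awk 'NR%4==1'
```

```text
P now mm [-58.3 -21.8 215.9] [179.6  -0.8  98.1] F [ 0.6 -0.2 -1.7]
([3.15, 2.56, 0.58], np.float64(-0.02))
236 [-18.7  -2.3 -66.6]
258 [-15.   -2.3 -45.2]
278 [-12.3   4.4 -28.5]
300 [-10.8  -0.7 -11.1]
320 [-8.6  3.5  0.6]
342 [-6.4 -0.8 11.2]
362 [-4.9  1.6 20.4]
384 [-4.5 -2.1 30.5]
404 [-3.2  0.1 37.4]
424 [ 1.9  2.2 39.4]
446 [10.1  0.  38.7]
```

Call:
arm_command(increments=[[[3.15,2.56,0],0],[[3.15,2.56,0],0],[[3.15,2.56,0.3],0],[[3.15,2.56,0.5],0],[[3.15,2.56,0.5],0]])

```text
time: 19.45
ee_pos: [0.571, 0.0834, 0.2157]
tcp_rot: [179.4, -0.8, 98.1]
wrist_force: [0.4, -0.0, -1.0]
opening: 0.0175
```

```bash
python3 mp.py 6 57 180 6 57 134.5; python3 tilt.py | awk 'NR%6==1'; python3 - <<'E'
from h import *
c,o=snap('wrist','g6')
c,o=snap('scene','s6')
cv2.imwrite('pics/s6z.png',cv2.resize(c['frame'][130:290,230:420,::-1],None,fx=4,fy=3.6))
E
```

```text
P now mm [  6.3  56.4 208.1] [179.4  -0.8  98.1] F [ 0.4 -0.  -1. ]
([0.01, -0.02, 1.13], np.float64(-0.02))
([-0.02, -0.04, 2.95], np.float64(-0.02))
236 [-18.1  -2.4 -67.7]
266 [-14.2   2.9 -37.1]
298 [-10.1  -0.7 -14.1]
330 [-7.9 -2.2  6. ]
360 [-4.8  1.6 19.1]
392 [-3.4 -1.  32.6]
422 [ 0.5  2.2 40. ]
454 [13.2  0.1 38.4]
```

View pics/g6.png

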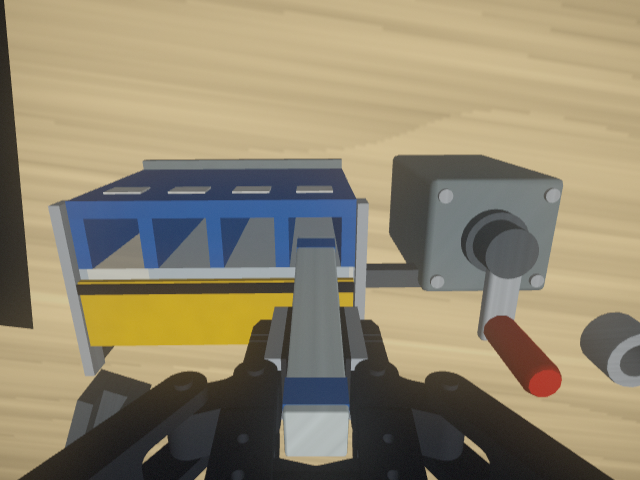

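View pics/s6z.png

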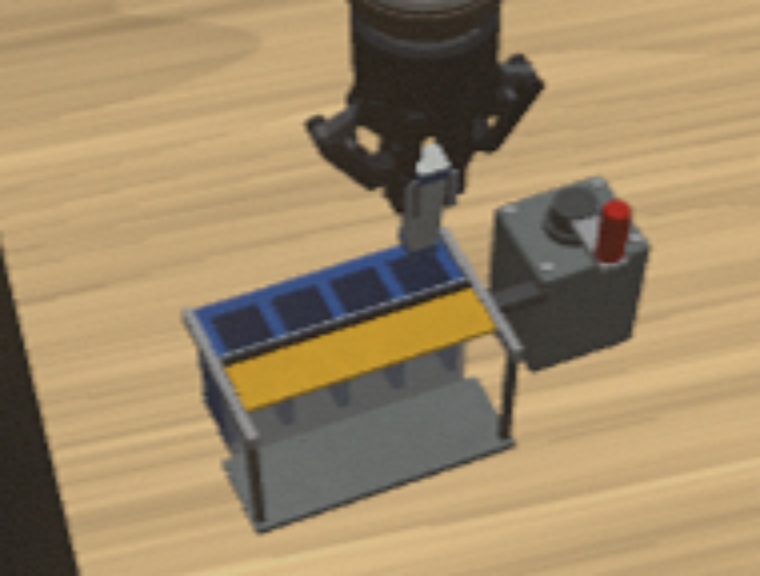

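The bar's lower end sits over pocket 3, at (318,240) in the wrist view. Lowering.

Call:
arm_command(increments=[[[0.01,0,0.7],0],[[0,-0.02,1.4],0],[[0,-0.03,2.1],0],[[0,-0.04,2.8],0],[[0,-0.04,2.95],0]])

```text
time: 20.1
ee_pos: [0.5701, 0.0831, 0.1421]
tcp_rot: [179.4, -0.8, 97.9]
wrist_force: [0.2, -1.0, -0.8]
opening: 0.0175
```

```bash
python3 mp.py 6 57 134.5; python3 tilt.py | awk 'NR%6==1'
```

```text
P now mm [  5.4  56.2 134.5] [179.4  -0.8  97.9] F [ 0.2 -1.  -0.8]
([0.03, 0.02, 0.0], np.float64(-0.05))
204 [-30.4   6.2 -85. ]
240 [-29.9   4.3 -25.2]
276 [-12.6   4.5 -29.6]
312 [-9.6  3.6 -3.6]
348 [-5.8  3.1 13.9]
384 [-4.   2.6 29.9]
420 [-0.4  2.2 40.3]
```

Call:
arm_command(increments=[[[0,0,0],0],[[0,0,0],0],[[0,0,0],0],[[0,0,-0.5],0],[[0,0,-1],0]], claw=-0.2)

```text
time: 20.65
ee_pos: [0.5702, 0.0828, 0.169]
tcp_rot: [179.4, -0.8, 97.9]
wrist_force: [0.3, 0.9, -0.6]
opening: 0.0513
```

```bash
python3 - <<'E'
from h import *
c,o=snap('wrist','g7')
c,o=snap('scene','s7')
cv2.imwrite('pics/s7z.png',cv2.resize(c['frame'][130:290,230:420,::-1],None,fx=4,fy=3.6))
E
```

```text
(no output)
```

View pics/g7.png

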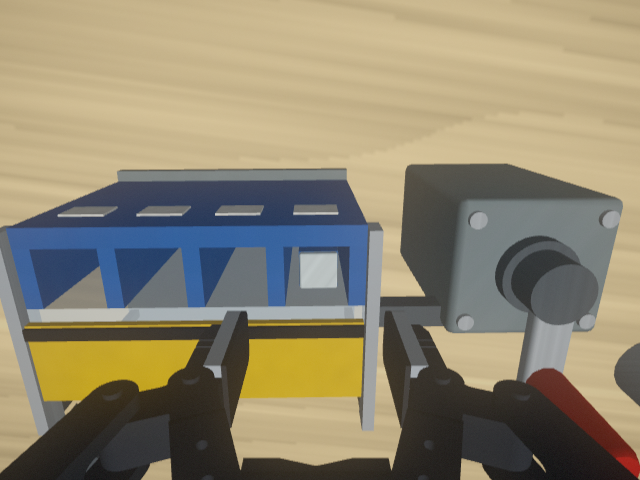

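View pics/s7z.png

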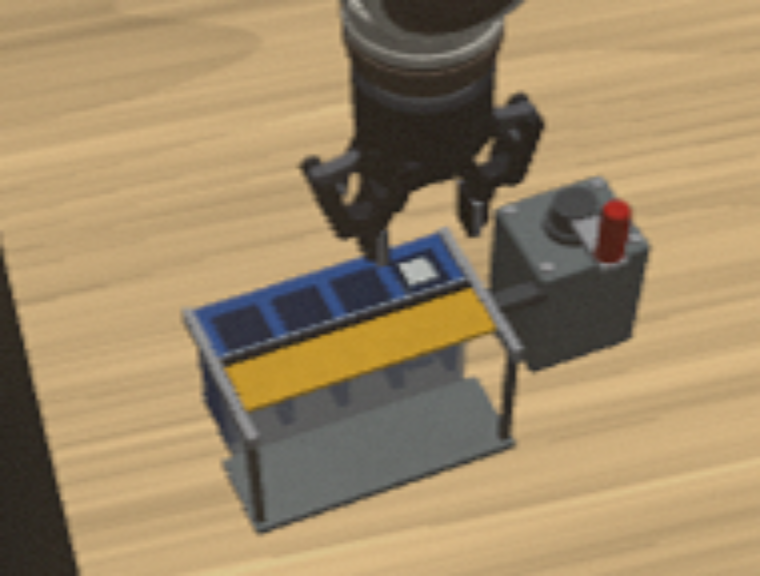

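```bash
python3 - <<'E'
from mp import *
o=get_obs();c=camera('wrist');T=Tcw(c,o)
print((toM(depth(c,T,np.array([318.,270])))*1000).round(1))
E
python3 mp.py 6 57 210; python3 go.py .48 -.31 .30 78
```

```text
[  1.1  58.3 117.2]
P now mm [  6.2  55.9 161.9] [179.2  -0.8  97.9] F [ 0.1 -0.2 -0. ]
([0.07, 0.02, -1.92], np.float64(-0.04))
([-14.99, -5.7, -5.5], np.float64(3.32)) [0.5709 0.0829 0.1695] [179.2  -0.8  97.9]
```

Bar one is seated, with its top at 117 mm. Now the second.

Call:
arm_command(increments=[[[0,0,-2],0],[[-3,-1.2,-2],1],[[-15,-5.2,-2],4.2],[[-15,-5.2,-2],4.2],[[-15,-5.2,-2],4.2]])

```text
time: 21.3
ee_pos: [0.5297, -0.1152, 0.2156]
tcp_rot: [179.6, -1.0, 72.5]
wrist_force: [1.1, -1.0, 0.5]
opening: 0.0513
```

```bash
python3 go.py .4934 -.3588 .18 72.8
```

```text
([-9.75, 1.54, 1.26], np.float64(-0.06)) [ 0.5297 -0.1152  0.2156] [179.6  -1.   72.5]
```

Call:
arm_command(increments=[[[-9.75,1.54,1.2],0],[[-9.75,1.54,1.2],0],[[-9.75,1.54,1.2],0],[[-9.75,1.54,1.2],0],[[-9.75,1.54,1.2],0]])

```text
time: 21.8
ee_pos: [0.4927, -0.3605, 0.1811]
tcp_rot: [179.6, -1.0, 72.5]
wrist_force: [0.2, 0.7, 0.8]
opening: 0.051
```

```bash
python3 bars.py b3;python3 go.py .4934 -.3588 .10 72.8
```

```text
[ 0.4927 -0.3605  0.1811] [179.6  -1.   72.5]
(array([ 0.6017, -0.3463]), array([0.0188, 0.1121]), -13.7, 0.0181)
(array([ 0.6278, -0.2395]), array([0.0217, 0.1111]), -16.0, 0.0178)
(array([ 0.4793, -0.3549]), array([0.0179, 0.1092]), -17.1, 0.0182)
top
(array([ 0.4805, -0.3541]), array([0.0192, 0.11  ]), -16.8, 0.0187)
(array([ 0.6047, -0.3455]), array([0.0203, 0.1109]), -13.9, 0.0188)
(array([ 0.6312, -0.238 ]), array([0.0187, 0.1106]), -15.8, 0.0184)
(array([ 1.4123, -0.3098]), array([0.0182, 0.3801]), 89.8, 0.0191)
scene
(array([ 0.6062, -0.3471]), array([0.0202, 0.1116]), -14.0, 0.0184)
(array([ 0.6326, -0.2389]), array([0.02  , 0.1117]), -16.4, 0.0184)
(array([ 0.4817, -0.3552]), array([0.0204, 0.1084]), -17.4, 0.0181)
([0.04, 0.01, 3.2], np.float64(-0.09)) [ 0.4921 -0.361   0.1799] [179.8  -1.1  72.2]
```

View pics/b3.png

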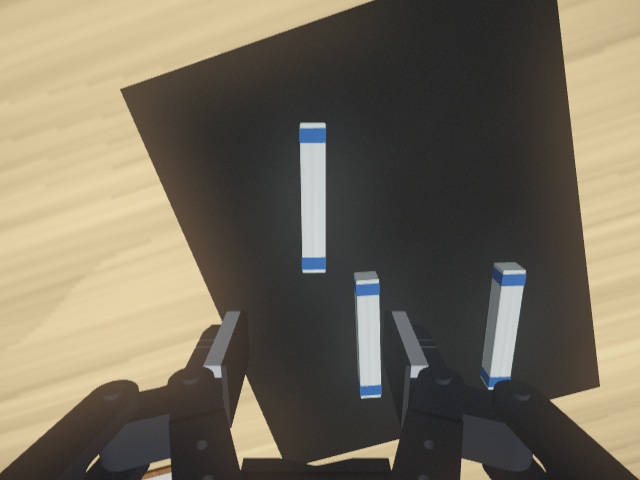

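Call:
arm_command(increments=[[[0.05,0,2],-0.1],[[0.05,0,4],-0.1],[[0.05,0.02,5.6],-0.1],[[0.05,0.02,6.4],-0.1],[[0.05,0.02,6.5],-0.1]])

```text
time: 22.45
ee_pos: [0.4933, -0.355, 0.0143]
tcp_rot: [-180.0, -1.2, 72.9]
wrist_force: [-0.0, 0.4, 0.2]
opening: 0.0514
```

```bash
python3 go.py .493 -.3588 .016 72.8
```

```text
([-0.15, 0.03, -0.07], np.float64(0.02)) [ 0.4933 -0.355   0.0143] [-180.    -1.2   72.9]
```

Call:
arm_command(increments=[[[-0.15,0,-0.07],0],[[-0.15,0,-0.07],0]])

```text
time: 22.65
ee_pos: [0.4931, -0.3589, 0.0178]
tcp_rot: [179.9, -1.1, 72.9]
wrist_force: [0.5, 0.1, -0.1]
opening: 0.0513
```

Call:
arm_command(increments=[[[0,0,0],0],[[0,0,0],0],[[0,0,0],0],[[0,0,0],0],[[0,0,0],0]], claw=1, force=20)

```text
time: 23.15
ee_pos: [0.4937, -0.3594, 0.0194]
tcp_rot: [179.8, -1.1, 72.9]
wrist_force: [-0.3, 1.5, 7.1]
opening: 0.0176
```

Call:
arm_command(increments=[[[0,0,0],0],[[0,0,-1],0],[[0,0,-3],0],[[0,0,-5],0],[[0,0,-7],0]])

```text
time: 23.65
ee_pos: [0.4917, -0.3622, 0.1962]
tcp_rot: [179.8, -1.1, 72.9]
wrist_force: [1.7, -1.5, 0.1]
opening: 0.0174
```

```bash
python3 mp.py -75 -20 185;  python3 - <<'E'
from h import *
c,o=snap('wrist','g8')
E
```

```text
P now mm [-135.8 -373.4  188.6] [179.8  -1.1  72.9] F [ 1.7 -1.5  0.1]
([13.81, -3.84, 0.4], np.float64(-4.21))
```

View pics/g8.png

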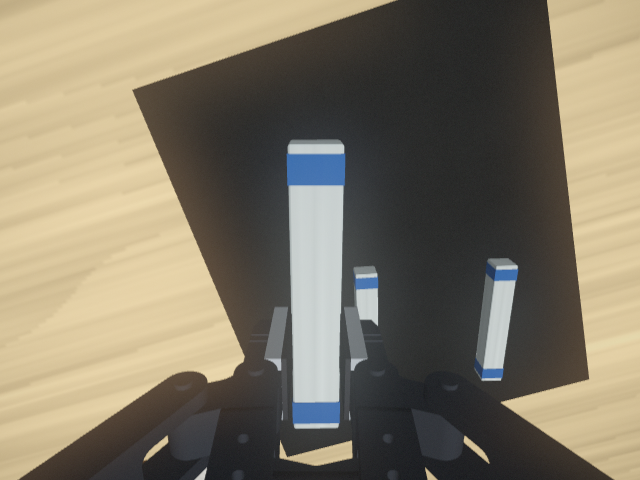

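Call:
arm_command(increments=[[[13.8,-3.8,0],-4.2],[[13.8,-3.8,0],-4.2],[[13.8,-3.8,0],-4.2],[[13.8,-3.8,0],-4.2],[[13.8,-3.8,0],-4.2]])

```text
time: 24.2
ee_pos: [0.4997, -0.111, 0.2053]
tcp_rot: [178.9, -0.5, 98.1]
wrist_force: [1.2, -0.3, 0.2]
opening: 0.0172
```

```bash
python3 mp.py -63 -20 160
```

```text
P now mm [ -91.9 -125.9  197.7] [178.9  -0.5  98.1] F [ 1.2 -0.3  0.2]
([4.22, 1.12, 1.56], np.float64(-0.01))
```

Call:
arm_command(increments=[[[4.22,0.9,0.5],0],[[4.22,1.1,0.5],0],[[4.22,1.12,1],0],[[4.22,1.12,2.2],0],[[4.22,1.12,2.2],0]])

```text
time: 24.7
ee_pos: [0.5119, -0.0017, 0.148]
tcp_rot: [179.2, -0.5, 98.2]
wrist_force: [-1.0, 0.2, -0.6]
opening: 0.0174
```

```bash
python3 mp.py -63 -20 142 -63 -20 134 -63 -20 126 -63 -20 118 -62 -20 110; python3 - <<'E'
from h import *
c,o=snap('wrist','g9')
E
```

```text
P now mm [-64.3 -19.4 140.4] [179.2  -0.5  98.2] F [-1.   0.2 -0.6]
([-0.02, 0.05, -0.06], np.float64(-0.0))
([-0.02, 0.05, 0.26], np.float64(-0.0))
([-0.03, 0.05, 0.58], np.float64(-0.0))
([-0.03, 0.04, 0.9], np.float64(-0.0))
([-0.03, 0.08, 1.22], np.float64(-0.0))
```

View pics/g9.png

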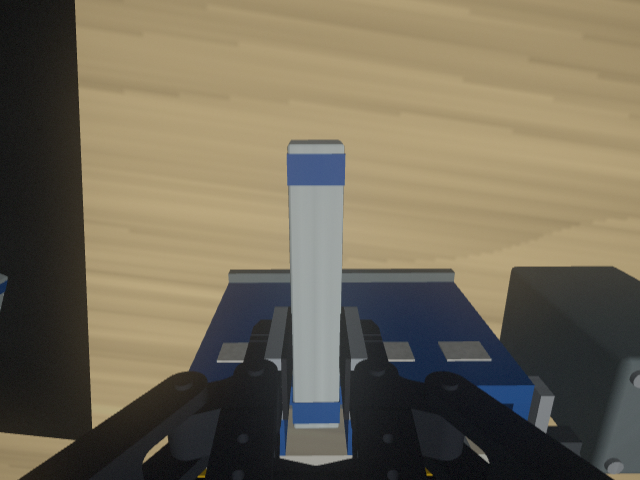

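Call:
arm_command(increments=[[[0,0.15,0.2],0],[[0,0.16,0.5],0],[[0,0.17,0.75],0],[[0,0.17,1.0],0],[[0,0.17,1.25],0]])

```text
time: 25.25
ee_pos: [0.5172, -0.0021, 0.1197]
tcp_rot: [179.0, -0.4, 98.1]
wrist_force: [-4.0, -1.5, 7.2]
opening: 0.017
```

```bash
python3 mp.py -59 -20 107 -56 -20 100 -51 -20 94 -46 -20 90 -41 -20 87; python3 tilt.py | awk 'NR%6==1'
```

```text
P now mm [-59.1 -20.6 112.1] [179.   -0.4  98.1] F [-4.  -1.5  7.2]
([0.02, -0.0, 0.21], np.float64(-0.02))
([0.02, 0.12, 0.49], np.float64(-0.02))
([0.02, 0.31, 0.73], np.float64(-0.02))
([0.02, 0.51, 0.89], np.float64(-0.02))
([0.02, 0.71, 1.02], np.float64(-0.02))
154 [-62.2  -2.1 -34.6]
196 [-47.3   2.5 -26.4]
240 [-32.2   3.9 -18.1]
286 [-18.   -2.2  -7.8]
330 [-4.2 -2.2 -0.3]
372 [8.8 3.4 6.5]
418 [20.7 -0.9 15.6]
464 [ 74.   -1.3 -14.9]
```

Call:
arm_command(increments=[[[0.02,0.03,0.3],0],[[0.02,0.15,0.5],0],[[0.02,0.33,0.75],0],[[0.02,0.55,0.9],0],[[0.02,0.75,1.02],0]])

```text
time: 25.8
ee_pos: [0.5333, 0.0003, 0.0936]
tcp_rot: [179.4, -0.4, 98.0]
wrist_force: [-21.7, -4.2, 10.8]
opening: 0.0178
```

```bash
python3 mp.py -41 -20 87  -36 -20 84; python3 tilt.py | awk 'NR%6==1'
```

```text
P now mm [-42.9 -20.5  86. ] [179.4  -0.4  98. ] F [-21.7  -4.2  10.8]
([0.02, 0.07, -0.04], np.float64(-0.04))
([0.02, 0.27, 0.08], np.float64(-0.04))
224 [-24.6  -2.8 -66.7]
260 [-17.   -2.5 -36.9]
296 [-11.2  -2.3 -13.6]
332 [-6.2 -2.2  4.5]
368 [-2.3 -2.  19.7]
404 [ 1.4 -1.9 31.7]
440 [ 8.8 -1.9 37.7]
```

Call:
arm_command(increments=[[[0.02,0.15,0],0],[[0.02,0.3,0],0],[[0.02,0.4,0.03],0],[[0.02,0.4,0.03],0]])

```text
time: 26.25
ee_pos: [0.5387, 0.0012, 0.0912]
tcp_rot: [-180.0, -0.4, 97.9]
wrist_force: [-27.9, -5.2, 7.5]
opening: 0.0174
```

```bash
python3 mp.py -36 -20 84; python3 tilt.py | awk 'NR%6==1'
```

```text
P now mm [-37.4 -20.4  83.6] [-180.    -0.4   97.9] F [-27.9  -5.2   7.5]
([0.02, 0.06, -0.02], np.float64(-0.05))
238 [-18.7  -2.8 -64.4]
272 [-13.3  -0.8 -33.1]
306 [-9.7 -2.2 -8.2]
340 [-7.7 -2.  12.3]
374 [-5.  -1.9 26.9]
406 [-3.5  2.5 39.1]
440 [ 8.8  2.5 38.1]
```

Call:
arm_command(increments=[[[0,-0.4,0],0],[[0,-0.8,0],0],[[0,-0.8,-2],0],[[0,-0.8,-4],0],[[0,-0.8,-5.3],0]])

```text
time: 26.8
ee_pos: [0.5193, -0.0028, 0.2275]
tcp_rot: [179.8, -0.4, 97.9]
wrist_force: [1.2, 0.0, -0.6]
opening: 0.0172
```

```bash
python3 mp.py 6 19 206;python3 tilt.py | awk 'NR%6==1'
```

```text
P now mm [-57.1 -21.5 219.9] [179.8  -0.4  97.9] F [ 1.2  0.  -0.6]
([1.63, 2.51, 0.58], np.float64(-0.05))
236 [-18.8  -2.8 -66.8]
266 [-14.4   2.7 -36.8]
298 [-11.2  -0.7 -11.8]
330 [-7.9 -2.1  6.1]
360 [-6.3  1.7 21.4]
392 [-4.4 -0.7 34.1]
424 [ 2.8 -1.9 38.5]
```

Call:
arm_command(increments=[[[1.63,2.51,0],0],[[1.63,2.51,0],0],[[1.63,2.51,0.2],0],[[1.63,2.51,0.5],0],[[1.63,2.51,0.5],0]])

```text
time: 27.35
ee_pos: [0.5761, 0.0457, 0.219]
tcp_rot: [179.6, -0.4, 97.9]
wrist_force: [-0.6, -0.2, -0.4]
opening: 0.0175
```

```bash
python3 mp.py 6 19 134.5
```

```text
P now mm [  6.   18.4 211.4] [179.6  -0.4  97.9] F [-0.6 -0.2 -0.4]
([0.01, -0.02, 3.07], np.float64(-0.05))
```

Call:
arm_command(increments=[[[0.01,0,0.8],0],[[0.01,0,1.6],0],[[0.01,-0.02,2.3],0],[[0.01,-0.02,2.9],0],[[0.01,-0.02,3.1],0]])

```text
time: 27.85
ee_pos: [0.5751, 0.0459, 0.1399]
tcp_rot: [179.7, -0.4, 97.8]
wrist_force: [-0.5, 0.4, 0.1]
opening: 0.0175
```

Call:
arm_command(increments=[[[0,0,0],0],[[0,0,0],0],[[0,0,0],0],[[0,0,-0.5],0],[[0,0,-1],0]], claw=-0.2)

```text
time: 28.35
ee_pos: [0.5751, 0.0458, 0.1664]
tcp_rot: [179.6, -0.4, 97.8]
wrist_force: [0.8, -0.3, -0.6]
opening: 0.051
```

```bash
python3 - <<'E'
from h import *
c,o=snap('wrist','g10');np.savez('pics/g10.npz',**c,ee_pos=o['ee_pos'],tcp_rot=o['tcp_rot'])
E
```

```text
(no output)
```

View pics/g10.png

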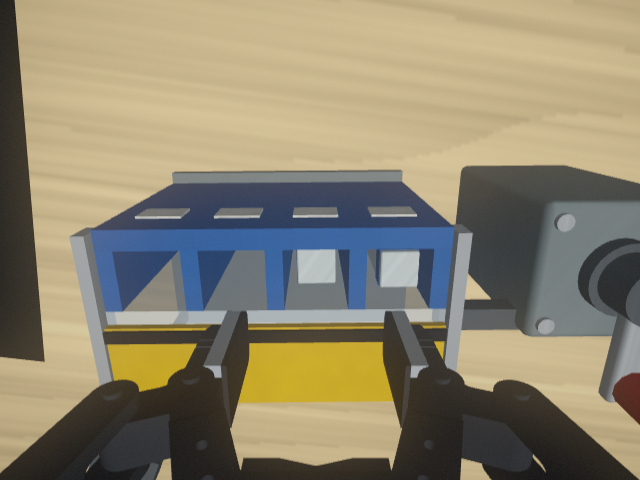

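```bash
python3 - <<'E'
from mp import *
c=dict(np.load('pics/g10.npz'));T=Tcw(c,c)
for uv in((316,267),(398,268)):print((toM(depth(c,T,np.array(uv,float)))*1000).round(1))
E
python3 go.py .57 -.33 .20 76
```

```text
[ -4.4  19.5 118.4]
[ -3.5  57.6 118.3]
([-14.85, -2.27, -1.35], np.float64(3.64)) [0.5759 0.0458 0.169 ] [179.4  -0.3  97.8]
```

Call:
arm_command(increments=[[[0,0,-2],0],[[-3,-0.6,-2],1],[[-14.7,-2.2,-2],3.6],[[-14.7,-2.2,-2],3.6],[[-14.7,-2.2,-2],3.6]])

```text
time: 28.9
ee_pos: [0.5719, -0.1562, 0.2182]
tcp_rot: [179.5, -0.5, 76.0]
wrist_force: [0.7, 0.4, 0.3]
opening: 0.0511
```

```bash
python3 go.py .6166 -.3496 .18 76.1
```

```text
([-7.09, 3.59, 1.49], np.float64(-0.01)) [ 0.5719 -0.1562  0.2182] [179.5  -0.5  76. ]
```

Both bars are seated at 118 mm. Moving on to the third.

Call:
arm_command(increments=[[[-7.1,3.6,1.5],0],[[-7.1,3.6,1.5],0],[[-7.1,3.6,1.5],0],[[-7.1,3.6,1.5],0],[[-7.1,3.6,1.5],0]])

```text
time: 29.4
ee_pos: [0.6163, -0.3549, 0.1765]
tcp_rot: [179.7, -0.5, 75.8]
wrist_force: [-0.1, 0.8, -1.3]
opening: 0.0512
```

```bash
python3 bars.py b4
```

```text
[ 0.6163 -0.3549  0.1765] [179.7  -0.5  75.8]
(array([ 0.6033, -0.3464]), array([0.0182, 0.1093]), -13.7, 0.0182)
(array([ 0.6297, -0.2395]), array([0.021 , 0.1095]), -16.0, 0.018)
top
(array([ 0.6047, -0.3454]), array([0.0199, 0.1108]), -13.6, 0.0189)
(array([ 0.631 , -0.2377]), array([0.0192, 0.1111]), -15.8, 0.0185)
(array([ 1.4117, -0.3099]), array([0.0184, 0.3799]), 90.0, 0.0188)
scene
(array([ 0.6063, -0.347 ]), array([0.0204, 0.1117]), -14.0, 0.0182)
(array([ 0.6325, -0.2394]), array([0.0195, 0.1117]), -16.1, 0.0183)
```

View pics/b4.png

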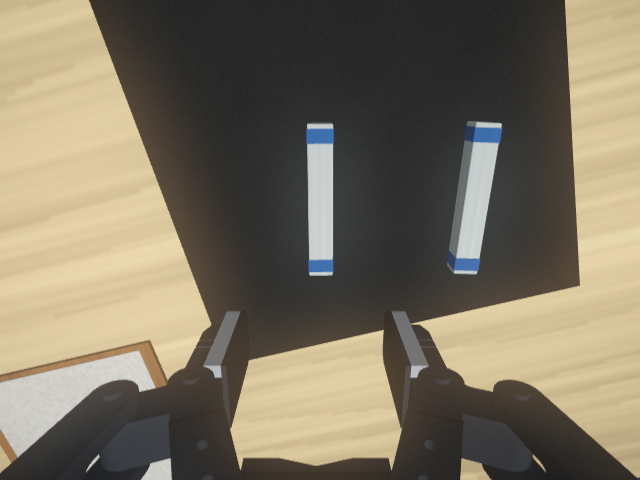

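```bash
python3 go.py .6166 -.3497 .040 76.1
```

```text
([-0.04, -0.06, 5.6], np.float64(-0.02)) [ 0.6168 -0.35    0.1801] [179.5  -0.5  76. ]
```

Call:
arm_command(increments=[[[-0.04,-0.06,2],0],[[-0.04,-0.06,4],0],[[-0.04,-0.06,5.5],0],[[-0.04,-0.06,5.6],0],[[-0.04,-0.06,5.6],0]])

```text
time: 30.05
ee_pos: [0.617, -0.3485, 0.0419]
tcp_rot: [179.5, -0.5, 76.1]
wrist_force: [0.0, -0.5, 0.2]
opening: 0.0513
```

```bash
python3 go.py .6166 -.3497 .018 76.1
```

```text
([-0.06, -0.01, 0.95], np.float64(-0.01)) [ 0.617  -0.3485  0.0419] [179.5  -0.5  76.1]
```

Call:
arm_command(increments=[[[-0.05,-0.01,0.5],0],[[-0.05,-0.01,0.95],0],[[-0.05,-0.01,0.95],0],[[-0.05,-0.01,0.95],0]])

```text
time: 30.45
ee_pos: [0.6167, -0.3496, 0.0183]
tcp_rot: [179.5, -0.5, 76.1]
wrist_force: [-0.3, -0.3, -0.7]
opening: 0.0511
```

Call:
arm_command(increments=[[[0,0,0],0],[[0,0,0],0],[[0,0,0],0],[[0,0,0],0],[[0,0,0],0]], claw=1, force=20)

```text
time: 30.95
ee_pos: [0.6169, -0.3498, 0.0189]
tcp_rot: [179.4, -0.5, 76.1]
wrist_force: [0.5, 0.8, 4.2]
opening: 0.0173
```

Call:
arm_command(increments=[[[0,0,0],0],[[0,0,-1],0],[[0,0,-3],0],[[0,0,-5],0],[[0,0,-7],0]])

```text
time: 31.45
ee_pos: [0.6143, -0.3506, 0.1951]
tcp_rot: [179.5, -0.5, 76.1]
wrist_force: [1.3, -1.5, -1.5]
opening: 0.0173
```

```bash
python3 mp.py -90 -100 190 -61 -20 142;  python3 - <<'E'
from h import *
c,o=snap('wrist','g11')
E
```

```text
P now mm [ -12.8 -379.3  187.5] [179.5  -0.5  76.1] F [ 1.3 -1.5 -1.5]
([9.19, -7.07, -0.08], np.float64(-3.69))
([12.57, -7.22, 1.87], np.float64(-3.69))
```

View pics/g11.png

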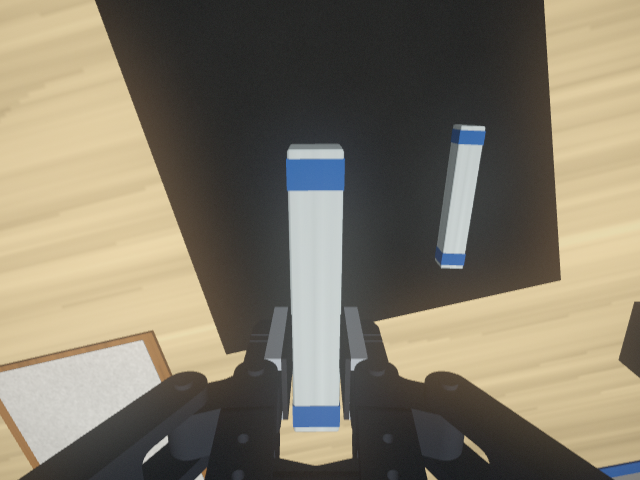

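Call:
arm_command(increments=[[[9.2,-7.1,-0.1],-3.7],[[9.2,-7.1,-0.1],-3.7],[[9.2,-7.1,-0.1],-3.7],[[9.2,-7.1,-0.1],-3.7],[[9.2,-7.1,-0.1],-3.7]])

```text
time: 32.0
ee_pos: [0.5134, -0.1204, 0.2034]
tcp_rot: [178.8, 0.1, 98.3]
wrist_force: [0.5, 0.2, -1.2]
opening: 0.0173
```

```bash
python3 mp.py -75 -20 175
```

```text
P now mm [ -79.8 -137.1  195.8] [1.788e+02 1.000e-01 9.830e+01] F [ 0.5  0.2 -1.2]
([4.68, 0.18, 0.83], np.float64(0.01))
```

Call:
arm_command(increments=[[[4.7,0.2,0.3],0],[[4.7,0.2,0.5],0],[[4.7,0.2,0.8],0],[[4.7,0.2,0.8],0],[[4.7,0.2,0.8],0]])

```text
time: 32.5
ee_pos: [0.5016, -0.0031, 0.1829]
tcp_rot: [178.9, 0.1, 98.3]
wrist_force: [-0.3, -0.5, -0.8]
opening: 0.0172
```

```bash
python3 mp.py -61 -20 142 -60.5 -20 110
```

```text
P now mm [-74.7 -19.3 175.3] [1.789e+02 1.000e-01 9.830e+01] F [-0.3 -0.5 -0.8]
([-0.03, 0.52, 1.34], np.float64(0.02))
([-0.02, 0.52, 2.62], np.float64(0.02))
```

Call:
arm_command(increments=[[[-0.02,0.5,0.7],0],[[-0.02,0.55,1.3],0],[[-0.02,0.56,1.5],0],[[-0.02,0.56,1.75],0],[[-0.02,0.56,2.0],0]])

```text
time: 33.0
ee_pos: [0.516, -0.0021, 0.1337]
tcp_rot: [178.9, 0.1, 98.3]
wrist_force: [-7.1, -2.4, 6.2]
opening: 0.0173
```

```bash
python3 mp.py -60 -20 110; python3 tilt.py | awk 'NR%8==1'
```

```text
P now mm [-60.3 -20.4 126.1] [1.789e+02 1.000e-01 9.830e+01] F [-7.1 -2.4  6.2]
([0.02, -0.0, 0.64], np.float64(0.01))
150 [-66.2  -2.2 -12.3]
206 [-47.8   3.3  -8.5]
264 [-28.1   2.   -4.3]
322 [-6.6  0.6 -1.7]
380 [14.4 -0.8  3.6]
438 [38.3  0.7  6.6]
```

Call:
arm_command(increments=[[[0.02,0.03,0.2],0],[[0.02,0.04,0.4],0],[[0.02,0.05,0.55],0],[[0.02,0.07,0.7],0],[[0.02,0.1,0.85],0]])

```text
time: 33.55
ee_pos: [0.5184, -0.0017, 0.1126]
tcp_rot: [178.9, 0.2, 98.2]
wrist_force: [-5.7, -1.2, 6.4]
opening: 0.0174
```

```bash
python3 mp.py -59 -20 107 -56 -20 100 -51 -20 94 -46 -20 90 -41 -20 87; python3 tilt.py | awk 'NR%8==1'
```

```text
P now mm [-57.9 -20.3 105. ] [178.9   0.2  98.2] F [-5.7 -1.2  6.4]
([0.01, -0.04, -0.08], np.float64(0.01))
([0.01, 0.07, 0.2], np.float64(0.01))
([0.01, 0.27, 0.45], np.float64(0.01))
([0.01, 0.46, 0.61], np.float64(0.01))
([0.01, 0.66, 0.73], np.float64(0.01))
168 [-55.2  -2.9 -43.9]
224 [-36.2   3.7 -26.1]
282 [-17.9   3.6 -11.6]
340 [-1.7  3.5  2.3]
398 [13.1  2.  14.7]
456 [27.1  2.  25.6]
```

Call:
arm_command(increments=[[[0.01,0.08,0.15],0],[[0.01,0.2,0.32],0],[[0.01,0.38,0.5],0],[[0.01,0.58,0.63],0],[[0.01,0.76,0.73],0]])

```text
time: 34.1
ee_pos: [0.534, 0.0005, 0.0942]
tcp_rot: [179.3, 0.2, 98.2]
wrist_force: [-25.9, -4.3, 11.4]
opening: 0.0176
```

```bash
python3 mp.py -41 -20 87  -36 -20 84; python3 tilt.py | awk 'NR%8==1'
```

```text
P now mm [-42.1 -20.4  86.6] [179.3   0.2  98.2] F [-25.9  -4.3  11.4]
([0.02, 0.04, -0.02], np.float64(0.0))
([0.02, 0.24, 0.11], np.float64(0.0))
222 [-25.8  -3.5 -65.8]
270 [-15.4   0.5 -29.3]
318 [-8.2  0.6 -1.7]
366 [-3.   1.9 19.5]
414 [ 0.9  1.8 36.4]
464 [57.  -1.   0.7]
```

Call:
arm_command(increments=[[[0.02,0.15,0],0],[[0.02,0.3,0.02],0],[[0.02,0.4,0.05],0],[[0.02,0.4,0.05],0]])

```text
time: 34.55
ee_pos: [0.5389, 0.0012, 0.092]
tcp_rot: [179.9, 0.2, 98.1]
wrist_force: [-30.9, -7.1, 9.9]
opening: 0.0172
```

```bash
python3 mp.py -36 -20 84; python3 tilt.py | awk 'NR%8==1'
```

```text
P now mm [-37.2 -20.4  84.4] [179.9   0.2  98.1] F [-30.9  -7.1   9.9]
([0.01, 0.05, 0.01], np.float64(-0.01))
236 [-19.1  -3.6 -66.3]
282 [-12.8  -2.7 -23.5]
326 [-8.8  0.6  5.1]
370 [-5.8  3.1 26. ]
416 [-0.3 -0.3 39. ]
460 [52.7  3.7  2.2]
```

Same result as before, about 9° off vertical. I'll back off, rise, and go to pocket 1.

Call:
arm_command(increments=[[[0,-0.4,0],0],[[0,-0.8,0],0],[[0,-0.8,-2],0],[[0,-0.8,-4],0],[[0,-0.8,-5.3],0]])

```text
time: 35.1
ee_pos: [0.5191, -0.0012, 0.2283]
tcp_rot: [179.7, 0.2, 98.1]
wrist_force: [-0.1, -0.1, -1.6]
opening: 0.0173
```

```bash
python3 mp.py 6 -19 206;python3 tilt.py | awk 'NR%8==1'
```

```text
P now mm [-57.1 -20.  220.7] [179.7   0.2  98.1] F [-0.1 -0.1 -1.6]
([0.05, 2.52, 0.6], np.float64(-0.01))
234 [-19.4  -3.6 -67.7]
274 [-13.8   3.9 -29.3]
316 [-9.9  2.1 -0.1]
358 [-6.6  1.9 20.8]
400 [-3.4  0.8 36.1]
442 [ 9.1 -0.4 38.3]
```

Call:
arm_command(increments=[[[0.05,1.5,0],0],[[0.05,2.52,0],0],[[0.05,2.52,0.3],0],[[0.05,2.52,0.5],0],[[0.05,2.52,0.5],0]])

```text
time: 35.65
ee_pos: [0.5815, 0.0087, 0.2201]
tcp_rot: [179.4, 0.3, 98.1]
wrist_force: [-0.4, -0.5, -1.1]
opening: 0.0173
```

```bash
python3 mp.py 6 -19 133
```

```text
P now mm [  6.  -19.1 212.5] [179.4   0.3  98.1] F [-0.4 -0.5 -1.1]
([0.02, -0.03, 3.18], np.float64(-0.01))
```

Call:
arm_command(increments=[[[0.01,0,0.8],0],[[0.01,0,1.6],0],[[0.01,-0.02,2.3],0],[[0.01,-0.03,2.9],0],[[0.01,-0.03,3.1],0]])

```text
time: 36.15
ee_pos: [0.5804, 0.0085, 0.1413]
tcp_rot: [179.5, 0.2, 98.1]
wrist_force: [0.5, -0.2, -1.2]
opening: 0.0168
```

Call:
arm_command(increments=[[[0,0,0],0],[[0,0,0],0],[[0,0,0],0],[[0,0,-0.5],0],[[0,0,-1],0]], claw=-0.2)

```text
time: 36.65
ee_pos: [0.5803, 0.0086, 0.1678]
tcp_rot: [179.5, 0.2, 98.1]
wrist_force: [0.1, 0.1, -0.2]
opening: 0.0513
```

```bash
python3 - <<'E'
from h import *
c,o=snap('wrist','g12');np.savez('pics/g12.npz',**c,ee_pos=o['ee_pos'],tcp_rot=o['tcp_rot'])
E
```

```text
(no output)
```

View pics/g12.png

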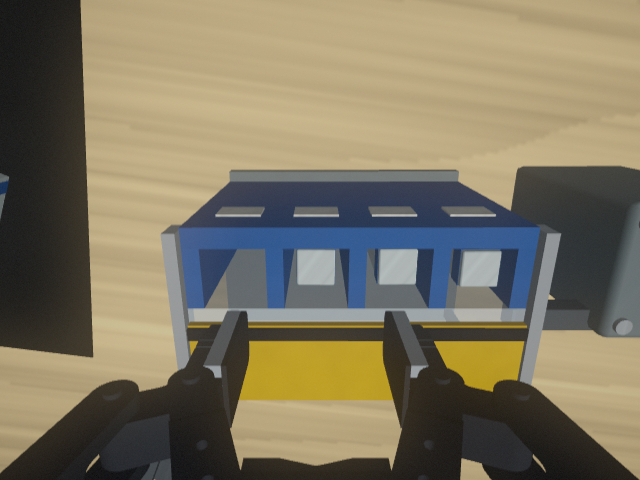

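Three bars are in, at (316,267), (397,266) and (480,268). Now the last one.

```bash
python3 - <<'E'
from mp import *
c=dict(np.load('pics/g12.npz'));T=Tcw(c,c)
for uv in((316,267),(398,266),(480,268)):print((toM(depth(c,T,np.array(uv,float)))*1000).round(1))
E
python3 go.py .643 -.2428 .20 73.9
```

```text
[ -3.5 -18.6 117.3]
[ -4.3  19.8 117.8]
[ -3.5  57.9 118.5]
([-10.31, 1.04, -1.12], np.float64(4.04)) [0.5811 0.0086 0.1704] [179.3   0.3  98.1]
```

Call:
arm_command(increments=[[[0,0,-2],0],[[-2.5,0.5,-2],1],[[-10.2,0.9,-2],4],[[-10.2,0.9,-2],4],[[-10.2,0.9,-2],4]])

```text
time: 37.2
ee_pos: [0.6278, -0.187, 0.2227]
tcp_rot: [179.2, -0.0, 73.8]
wrist_force: [1.1, -0.1, 0.1]
opening: 0.051
```

```bash
python3 go.py .643 -.2428 .18 73.9
```

```text
([-1.97, 1.18, 1.72], np.float64(-0.01)) [ 0.6278 -0.187   0.2227] [179.2  -0.   73.8]
```

Call:
arm_command(increments=[[[-2,1.2,1.7],0],[[-2,1.2,1.7],0],[[-2,1.2,1.7],0],[[-2,1.2,1.7],0]])

```text
time: 37.6
ee_pos: [0.6432, -0.243, 0.1809]
tcp_rot: [179.2, -0.1, 73.8]
wrist_force: [0.2, 0.5, 0.2]
opening: 0.0515
```

```bash
python3 bars.py b5;python3 go.py .643 -.2428 .04 73.9
```

```text
[ 0.6432 -0.243   0.1809] [ 1.792e+02 -1.000e-01  7.380e+01]
(array([ 0.6302, -0.2381]), array([0.0183, 0.1092]), -16.2, 0.0183)
top
(array([ 0.6307, -0.2378]), array([0.0184, 0.1106]), -16.0, 0.0186)
scene
(array([ 0.6337, -0.2397]), array([0.0201, 0.1141]), -15.8, 0.0184)
([-0.04, -0.12, 5.69], np.float64(0.01)) [ 0.6437 -0.2421  0.1823] [179.   -0.   73.9]
```

View pics/b5.png

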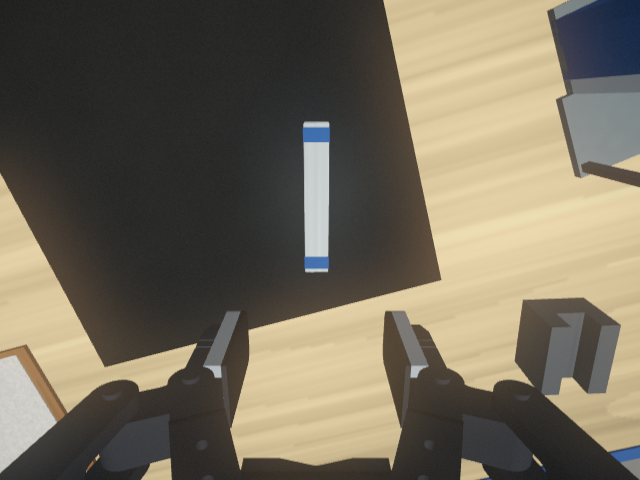

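Call:
arm_command(increments=[[[-0.04,-0.1,2],0],[[-0.04,-0.1,4],0],[[-0.04,-0.12,5.5],0],[[-0.04,-0.12,5.7],0],[[-0.04,-0.12,5.7],0]])

```text
time: 38.25
ee_pos: [0.6429, -0.2419, 0.0406]
tcp_rot: [179.1, -0.0, 74.0]
wrist_force: [-0.0, -0.0, 0.8]
opening: 0.0513
```

```bash
python3 go.py .643 -.2424 .018 73.9
```

```text
([-0.02, -0.01, 0.9], np.float64(0.02)) [ 0.6429 -0.2419  0.0406] [179.1  -0.   74. ]
```

Call:
arm_command(increments=[[[-0.02,-0.01,0.5],0],[[-0.02,-0.01,0.9],0],[[-0.02,-0.01,0.9],0],[[-0.02,-0.01,0.9],0]])

```text
time: 38.65
ee_pos: [0.643, -0.2425, 0.0184]
tcp_rot: [179.0, -0.0, 74.0]
wrist_force: [-0.1, 0.0, 0.1]
opening: 0.0515
```

Call:
arm_command(increments=[[[0,0,0],0],[[0,0,0],0],[[0,0,0],0],[[0,0,0],0],[[0,0,0],0]], claw=1, force=20)

```text
time: 39.15
ee_pos: [0.6433, -0.2426, 0.0191]
tcp_rot: [179.0, -0.0, 74.0]
wrist_force: [-0.8, 0.1, 4.8]
opening: 0.0173
```

Call:
arm_command(increments=[[[0,0,0],0],[[0,0,-1],0],[[0,0,-3],0],[[0,0,-5],0],[[0,0,-7],0]])

```text
time: 39.65
ee_pos: [0.6397, -0.2416, 0.1953]
tcp_rot: [179.0, -0.0, 74.0]
wrist_force: [1.2, -0.4, -0.2]
opening: 0.0175
```

```bash
python3 mp.py -90 -100 190;  python3 - <<'E'
from h import *
c,o=snap('wrist','g13')
E
```

```text
P now mm [  28.  -275.1  187.7] [179.  -0.  74.] F [ 1.2 -0.4 -0.2]
([4.45, -7.17, -0.21], np.float64(-4.03))
```

View pics/g13.png

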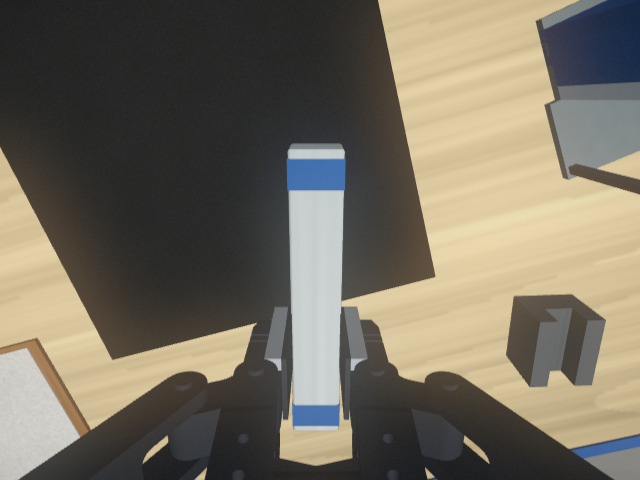

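Call:
arm_command(increments=[[[4.4,-7.2,-0.2],-4],[[4.4,-7.2,-0.2],-4],[[4.4,-7.2,-0.2],-4],[[4.4,-7.2,-0.2],-4],[[4.4,-7.2,-0.2],-4]])

```text
time: 40.2
ee_pos: [0.4957, -0.0843, 0.2058]
tcp_rot: [178.5, 0.6, 98.1]
wrist_force: [0.9, -0.2, -0.6]
opening: 0.0177
```

```bash
python3 mp.py -75 -20 175
```

```text
P now mm [-92.2 -98.9 198.2] [178.5   0.6  98.1] F [ 0.9 -0.2 -0.6]
([3.17, 0.66, 0.91], np.float64(-0.02))
```

Call:
arm_command(increments=[[[3.2,0.7,0.3],0],[[3.2,0.7,0.5],0],[[3.2,0.7,0.9],0],[[3.2,0.7,0.9],0]])

```text
time: 40.6
ee_pos: [0.5019, -0.0024, 0.1811]
tcp_rot: [178.7, 0.6, 98.2]
wrist_force: [0.5, -0.1, -0.6]
opening: 0.0173
```

```bash
python3 mp.py -61 -20 142
```

```text
P now mm [-74.3 -18.7 173.5] [178.7   0.6  98.2] F [ 0.5 -0.1 -0.6]
([-0.04, 0.51, 1.27], np.float64(0.0))
```

Call:
arm_command(increments=[[[-0.03,0.5,0.7],0],[[-0.03,0.55,1.25],0],[[-0.03,0.56,1.45],0],[[-0.03,0.56,1.7],0],[[-0.03,0.56,1.95],0]])

```text
time: 41.1
ee_pos: [0.5165, -0.0021, 0.1333]
tcp_rot: [178.7, 0.6, 98.2]
wrist_force: [-6.4, -2.0, 6.3]
opening: 0.0172
```

```bash
python3 mp.py -60 -20 110; python3 tilt.py | awk 'NR%8==1'
```

```text
P now mm [-59.8 -20.5 125.7] [178.7   0.6  98.2] F [-6.4 -2.   6.3]
([0.03, -0.02, 0.63], np.float64(-0.01))
150 [-66.1  -2.2 -12.7]
208 [-46.9  -2.2  -9.4]
266 [-26.8  -2.2  -5.7]
322 [-7.   3.5 -1.1]
380 [14.3  2.1  3.6]
438 [36.8  2.2  8.2]
```

Call:
arm_command(increments=[[[0.02,0.03,0.2],0],[[0.02,0.04,0.4],0],[[0.02,0.05,0.55],0],[[0.02,0.07,0.7],0],[[0.02,0.1,0.85],0]])

```text
time: 41.65
ee_pos: [0.5189, -0.0019, 0.1125]
tcp_rot: [178.7, 0.7, 98.1]
wrist_force: [-5.4, -1.4, 7.5]
opening: 0.0173
```

```bash
python3 mp.py -59 -20 107 -56 -20 100 -51 -20 94 -46 -20 90 -41 -20 87; python3 tilt.py | awk 'NR%12==1'
```

```text
P now mm [-57.4 -20.7 104.9] [178.7   0.7  98.1] F [-5.4 -1.4  7.5]
([0.03, -0.06, -0.09], np.float64(-0.01))
([0.03, 0.05, 0.2], np.float64(-0.01))
([0.03, 0.25, 0.44], np.float64(-0.01))
([0.03, 0.44, 0.6], np.float64(-0.01))
([0.04, 0.64, 0.73], np.float64(-0.01))
168 [-55.1  -3.1 -43.6]
254 [-26.6   0.4 -18.1]
340 [-1.4  3.5  1.8]
428 [19.8  2.2 21.1]
```

Call:
arm_command(increments=[[[0.03,0.08,0.15],0],[[0.03,0.2,0.32],0],[[0.03,0.38,0.5],0],[[0.03,0.58,0.63],0],[[0.03,0.76,0.73],0]])

```text
time: 42.2
ee_pos: [0.5347, 0.0001, 0.0943]
tcp_rot: [179.1, 0.7, 98.0]
wrist_force: [-23.5, -6.8, 13.1]
opening: 0.0178
```

Call:
arm_command(increments=[[[0.02,0.15,0],0],[[0.02,0.3,0.02],0],[[0.02,0.4,0.05],0],[[0.02,0.4,0.05],0]])

```text
time: 42.6
ee_pos: [0.5391, 0.0007, 0.0924]
tcp_rot: [179.7, 0.8, 98.0]
wrist_force: [-29.9, -7.0, 9.5]
opening: 0.0171
```

```bash
python3 mp.py -36 -20 84; python3 tilt.py | awk 'NR%8==1'
```

```text
P now mm [-37.  -20.9  84.8] [179.7   0.8  98. ] F [-29.9  -7.    9.5]
([0.04, 0.04, 0.03], np.float64(-0.03))
234 [-20.2  -4.1 -65.3]
278 [-13.9   2.  -24.9]
324 [-9.6 -2.   5.2]
368 [-5.3  2.2 24.2]
414 [-2.1 -1.  40.2]
458 [27.7  2.2 25.8]
```

Call:
arm_command(increments=[[[0,-0.4,0],0],[[0,-0.8,0],0],[[0,-0.8,-2],0],[[0,-0.8,-4],0],[[0,-0.8,-5.3],0]])

```text
time: 43.15
ee_pos: [0.5186, -0.0006, 0.2288]
tcp_rot: [179.5, 0.8, 98.0]
wrist_force: [0.6, -0.5, -0.9]
opening: 0.0175
```

```bash
python3 mp.py 6.5 -57 206;python3 tilt.py | awk 'NR%8==1'
```

```text
P now mm [-57.5 -19.3 221.2] [179.5   0.8  98. ] F [ 0.6 -0.5 -0.9]
([-1.49, 2.56, 0.65], np.float64(-0.04))
232 [-20.6  -4.2 -66.5]
272 [-14.7   3.6 -29.2]
314 [-9.8  2.1 -1.8]
356 [-6.3  0.9 19. ]
398 [-4.6  1.1 36.6]
440 [ 8.4 -0.  38.2]
```

Call:
arm_command(increments=[[[-1.5,1.5,0],0],[[-1.5,2.55,0],0],[[-1.5,2.55,0.3],0],[[-1.5,2.55,0.5],0],[[-1.5,2.55,0.5],0]])

```text
time: 43.7
ee_pos: [0.5873, -0.0288, 0.2215]
tcp_rot: [179.2, 0.8, 98.0]
wrist_force: [-0.4, 0.3, -0.9]
opening: 0.0166
```

```bash
python3 mp.py 6.5 -57 135
```

```text
P now mm [  6.4 -57.  213.9] [179.2   0.8  98. ] F [-0.4  0.3 -0.9]
([0.05, -0.04, 3.15], np.float64(-0.04))
```

Call:
arm_command(increments=[[[0.02,0,0.8],0],[[0.02,0,1.6],0],[[0.03,-0.02,2.3],0],[[0.04,-0.03,2.9],0],[[0.04,-0.03,3.1],0]])

```text
time: 44.2
ee_pos: [0.5868, -0.0286, 0.143]
tcp_rot: [179.3, 0.8, 98.0]
wrist_force: [-0.5, -0.1, -1.7]
opening: 0.0171
```

Call:
arm_command(increments=[[[0,0,0],0],[[0,0,0],0],[[0,0,0],0],[[0,0,-0.5],0],[[0,0,-1],0]], claw=-0.2)

```text
time: 44.7
ee_pos: [0.5865, -0.0283, 0.1694]
tcp_rot: [179.2, 0.8, 98.0]
wrist_force: [-0.1, 0.2, 0.7]
opening: 0.0513
```

```bash
python3 - <<'E'
from h import *
c,o=snap('wrist','g14');np.savez('pics/g14.npz',**c,ee_pos=o['ee_pos'],tcp_rot=o['tcp_rot'])
E
```

```text
(no output)
```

View pics/g14.png

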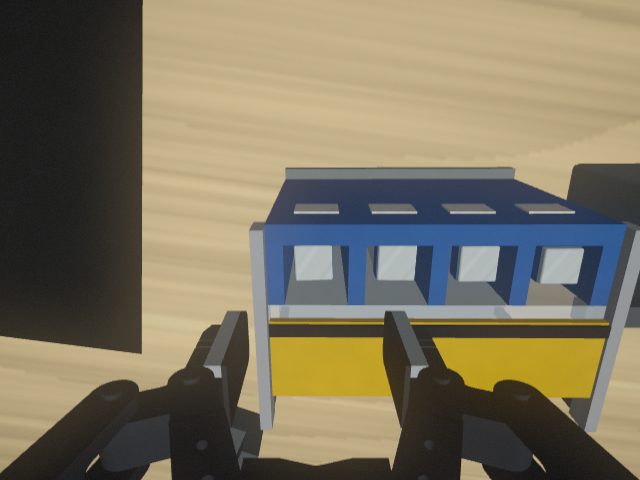

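All four bars are in. I'll verify their heights, then go back to the crank.

```bash
python3 - <<'E'
from mp import *
c=dict(np.load('pics/g14.npz'));T=Tcw(c,c)
for uv in((314,262),(396,262),(478,264),(561,265)):print((toM(depth(c,T,np.array(uv,float)))*1000).round(1))
E
python3 go.py .594 .190 .26 98.2
```

```text
[ -4.5 -57.4 117.8]
[ -4.3 -18.8 117.1]
[ -4.1  19.  118.9]
[ -3.3  57.9 118.1]
([8.56, 1.54, -3.62], np.float64(-0.03)) [ 0.5873 -0.0284  0.172 ] [179.1   0.8  98. ]
```

Call:
arm_command(increments=[[[0,0,-2],0],[[0,0,-4],0],[[8.6,-1,-4],0],[[8.6,-1,-4],0],[[8.6,-1,-4],0]], claw=-1)

```text
time: 45.25
ee_pos: [0.5474, 0.1191, 0.2699]
tcp_rot: [178.9, 0.8, 97.9]
wrist_force: [-0.4, 0.3, -0.8]
opening: 0.0858
```

```bash
python3 go.py .594 .190 .26 98.2
```

```text
([2.56, 2.23, 0.4], np.float64(-0.05)) [0.5474 0.1191 0.2699] [178.9   0.8  97.9]
```

Call:
arm_command(increments=[[[2.56,2.23,0.4],0],[[2.56,2.23,0.4],0],[[2.56,2.23,0.4],0],[[2.56,2.23,0.4],0]])

```text
time: 45.65
ee_pos: [0.5941, 0.1907, 0.26]
tcp_rot: [178.9, 0.8, 98.0]
wrist_force: [0.4, -0.0, 0.5]
opening: 0.0851
```

```bash
python3 - <<'E'
from mag import *
c,o=snap('wrist','w5');T=Tcw(c,o);print(red(c,T));np.savez('pics/w5.npz',**c,ee_pos=o['ee_pos'],tcp_rot=o['tcp_rot'])
E
python3 go.py .595 .190 .173 98.2
```

```text
[(array([321.2, 257.5]), array([ 305,  228,   31,   54, 1141], dtype=int32), array([0.58787979, 0.19211385, 0.19196589]))]
([0.05, -0.02, 3.5], np.float64(-0.04)) [0.5939 0.1899 0.2606] [178.9   0.8  97.9]
```

View pics/w5.png

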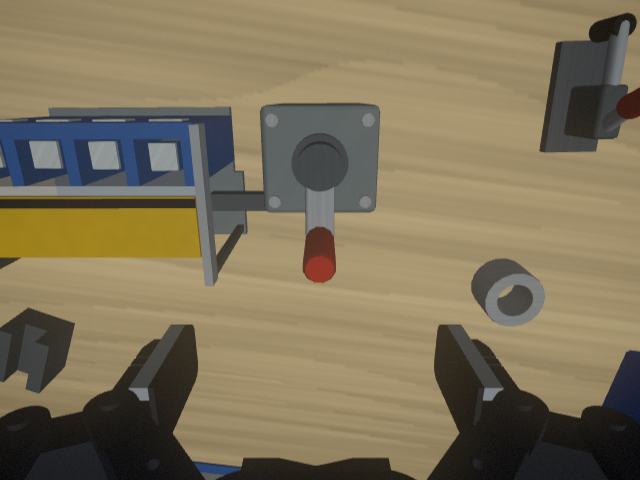

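```bash
python3 - <<'E'
from h import *
c=dict(np.load('pics/w5.npz'));T=Tcw(c,c)
print(plane(c,T,(319.5,269),.191).round(4),plane(c,T,(320,170),.1439).round(4))
E
python3 go.py .595 .192 .172 98.2
```

```text
[0.5947 0.1922 0.191 ] [0.5516 0.186  0.1439]
([0.13, -0.01, 3.54], np.float64(-0.04)) [0.5939 0.1899 0.2606] [178.9   0.8  97.9]
```

Call:
arm_command(increments=[[[0.1,0,1.6],0],[[0.13,0,3.2],0],[[0.13,0,3.5],0],[[0.13,0,3.5],0],[[0.13,0,3.5],0]])

```text
time: 46.2
ee_pos: [0.5959, 0.1917, 0.1759]
tcp_rot: [178.7, 0.8, 97.9]
wrist_force: [0.2, 0.2, 1.1]
opening: 0.0854
```

Call:
arm_command(increments=[[[0,0,0],0],[[0,0,0],0],[[0,0,0],0],[[0,0,0],0],[[0,0,0],0]], claw=1, force=40)

```text
time: 46.7
ee_pos: [0.596, 0.1918, 0.1761]
tcp_rot: [178.7, 0.8, 97.9]
wrist_force: [-1.5, -0.3, 3.3]
opening: 0.0166
```

```bash
sed -i 's/\[.5503,.1838\]/[.5500,.1845]/' circ.py; python3 circ.py -24
```

```text
r 0.0466 ang mag 0.8 F [-1.5 -0.3  3.3]
[[[-0.73, -0.21, 0.11], 0], [[-1.35, -0.64, 0.11], 0], [[-1.73, -1.28, 0.1], 0], [[-1.83, -2.02, 0.08], 0], [[-1.61, -2.74, 0.06], 0]]
```

Call:
arm_command(increments=[[[-0.73,-0.19,0],0],[[-1.35,-0.62,0],0],[[-1.73,-1.26,0],0],[[-1.82,-2.0,0],0],[[-1.6,-2.72,0],0]])

```text
time: 47.2
ee_pos: [0.5346, 0.1428, 0.176]
tcp_rot: [178.5, 0.7, 97.8]
wrist_force: [7.8, 11.6, 2.1]
opening: 0.0162
```

```bash
sed -i 's/\[.5500,.1845\]/[.5503,.1843]/;s/\.1735/p[2]/' circ.py; python3 circ.py -24
```

```text
r 0.0444 ang mag -118.9 F [ 7.8 11.6  2.1]
[[[0.46, -0.58, -0.02], 0], [[1.14, -0.9, -0.04], 0], [[1.89, -0.92, -0.05], 0], [[2.58, -0.63, -0.05], 0], [[3.09, -0.09, -0.04], 0]]
```

Call:
arm_command(increments=[[[0.46,-0.58,0],0],[[1.14,-0.9,0],0],[[1.89,-0.92,0],0],[[2.58,-0.63,0],0],[[3.09,-0.09,0],0]])

```text
time: 47.7
ee_pos: [0.5217, 0.2197, 0.176]
tcp_rot: [178.5, 0.7, 97.9]
wrist_force: [3.9, -7.9, 4.3]
opening: 0.0162
```

```bash
python3 circ.py -24
```

```text
r 0.0455 ang mag 120.7 F [ 3.9 -7.9  4.3]
[[[0.23, 0.72, 0.02], 0], [[0.16, 1.46, 0.04], 0], [[-0.2, 2.12, 0.06], 0], [[-0.8, 2.57, 0.08], 0], [[-1.53, 2.74, 0.09], 0]]
```

Call:
arm_command(increments=[[[0.23,0.72,0],0],[[0.16,1.46,0],0],[[-0.2,2.12,0],0],[[-0.8,2.57,0],0],[[-1.53,2.74,0],0]])

```text
time: 48.2
ee_pos: [0.5958, 0.192, 0.1765]
tcp_rot: [178.6, 0.6, 97.9]
wrist_force: [-2.2, 3.0, -11.3]
opening: 0.0164
```

```bash
python3 circ.py -24
```

```text
r 0.0462 ang mag 1.4 F [ -2.2   3.  -11.3]
[[[-0.74, -0.18, 0.0], 0], [[-1.36, -0.6, -0.0], 0], [[-1.75, -1.24, -0.01], 0], [[-1.85, -1.98, -0.03], 0], [[-1.64, -2.7, -0.05], 0]]
```

One turn back, two to go.

Call:
arm_command(increments=[[[-0.74,-0.18,0],0],[[-1.36,-0.6,0],0],[[-1.75,-1.24,0],0],[[-1.85,-1.98,0],0],[[-1.64,-2.7,0],0]])

```text
time: 48.7
ee_pos: [0.5352, 0.1424, 0.176]
tcp_rot: [178.4, 0.5, 97.9]
wrist_force: [8.2, 14.6, 1.7]
opening: 0.0165
```

```bash
python3 circ.py -24
```

```text
r 0.0446 ang mag -118.0 F [ 8.2 14.6  1.7]
[[[0.46, -0.58, -0.02], 0], [[1.13, -0.91, -0.04], 0], [[1.88, -0.94, -0.04], 0], [[2.58, -0.67, -0.04], 0], [[3.1, -0.13, -0.03], 0]]
```

Call:
arm_command(increments=[[[0.46,-0.58,0],0],[[1.13,-0.91,0],0],[[1.88,-0.94,0],0],[[2.58,-0.67,0],0],[[3.1,-0.13,0],0]])

```text
time: 49.2
ee_pos: [0.5212, 0.2192, 0.176]
tcp_rot: [178.4, 0.5, 97.9]
wrist_force: [4.1, -9.5, 3.3]
opening: 0.0167
```

```bash
python3 circ.py -24
```

```text
r 0.0454 ang mag 121.6 F [ 4.1 -9.5  3.3]
[[[0.24, 0.71, 0.02], 0], [[0.19, 1.46, 0.04], 0], [[-0.17, 2.12, 0.06], 0], [[-0.76, 2.58, 0.08], 0], [[-1.48, 2.76, 0.09], 0]]
```

Call:
arm_command(increments=[[[0.24,0.71,0],0],[[0.19,1.46,0],0],[[-0.17,2.12,0],0],[[-0.76,2.58,0],0],[[-1.48,2.76,0],0]])

```text
time: 49.7
ee_pos: [0.5957, 0.1928, 0.1765]
tcp_rot: [178.4, 0.4, 98.0]
wrist_force: [-2.5, 2.7, -10.1]
opening: 0.0163
```

```bash
python3 circ.py -24
```

```text
r 0.0462 ang mag 2.4 F [ -2.5   2.7 -10.1]
[[[-0.74, -0.17, 0.0], 0], [[-1.37, -0.58, -0.01], 0], [[-1.77, -1.21, -0.02], 0], [[-1.88, -1.95, -0.04], 0], [[-1.68, -2.67, -0.06], 0]]
```

Call:
arm_command(increments=[[[-0.74,-0.17,0],0],[[-1.37,-0.58,0],0],[[-1.77,-1.21,0],0],[[-1.88,-1.95,0],0],[[-1.68,-2.67,0],0]])

```text
time: 50.2
ee_pos: [0.5361, 0.142, 0.1759]
tcp_rot: [178.3, 0.3, 98.0]
wrist_force: [9.0, 13.9, 2.8]
opening: 0.0169
```

```bash
python3 circ.py -24
```

```text
r 0.0446 ang mag -116.8 F [ 9.  13.9  2.8]
[[[0.45, -0.59, -0.02], 0], [[1.12, -0.94, -0.03], 0], [[1.86, -0.98, -0.04], 0], [[2.57, -0.72, -0.04], 0], [[3.1, -0.19, -0.02], 0]]
```

Call:
arm_command(increments=[[[0.45,-0.59,0],0],[[1.12,-0.94,0],0],[[1.86,-0.98,0],0],[[2.57,-0.72,0],0],[[3.1,-0.19,0],0]])

```text
time: 50.7
ee_pos: [0.5205, 0.2185, 0.176]
tcp_rot: [178.3, 0.3, 98.0]
wrist_force: [3.7, -8.9, 2.3]
opening: 0.0166
```

```bash
python3 circ.py -24
```

```text
r 0.0453 ang mag 122.9 F [ 3.7 -8.9  2.3]
[[[0.26, 0.71, 0.02], 0], [[0.22, 1.45, 0.04], 0], [[-0.12, 2.12, 0.07], 0], [[-0.7, 2.59, 0.08], 0], [[-1.42, 2.79, 0.09], 0]]
```

Call:
arm_command(increments=[[[0.26,0.71,0],0],[[0.22,1.45,0],0],[[-0.12,2.12,0],0],[[-0.7,2.59,0],0],[[-1.42,2.79,0],0]])

```text
time: 51.2
ee_pos: [0.5955, 0.1937, 0.1765]
tcp_rot: [178.4, 0.3, 98.0]
wrist_force: [-1.8, 1.9, -11.1]
opening: 0.0165
```

```bash
python3 circ.py -2
```

```text
r 0.0462 ang mag 3.5 F [ -1.8   1.9 -11.1]
[[[-0.07, -0.04, -0.0], 0], [[-0.13, -0.04, -0.0], 0], [[-0.19, -0.05, -0.0], 0], [[-0.25, -0.05, -0.0], 0], [[-0.32, -0.06, -0.0], 0]]
```

Not at the stop yet, so I'll push gently until it is felt.

Call:
arm_command(increments=[[[-0.1,-0.02,0],0],[[-0.2,-0.03,0],0],[[-0.28,-0.04,0],0],[[-0.28,-0.04,0],0]])

```text
time: 51.6
ee_pos: [0.5958, 0.1903, 0.1764]
tcp_rot: [178.3, -0.2, 98.2]
wrist_force: [2.8, 20.4, -2.3]
opening: 0.0164
```

```bash
python3 circ.py -2
```

```text
r 0.0459 ang mag -0.7 F [ 2.8 20.4 -2.3]
[[[-0.06, -0.04, -0.0], 0], [[-0.13, -0.04, -0.0], 0], [[-0.19, -0.05, -0.0], 0], [[-0.25, -0.06, -0.0], 0], [[-0.31, -0.07, -0.0], 0]]
```

Call:
arm_command(increments=[[[-0.2,0,0],0],[[-0.25,0,0],0],[[-0.25,0,0],0],[[-0.25,0,0],0]])

```text
time: 52.0
ee_pos: [0.5961, 0.1896, 0.1763]
tcp_rot: [178.3, -0.8, 98.4]
wrist_force: [-2.7, 28.6, -1.2]
opening: 0.0165
```

Call:
arm_command(increments=[[[0,0,0],0],[[0,0,0],0],[[0,0,0],0],[[0,0,0],0],[[0,0,0],0]], claw=-1)

```text
time: 52.5
ee_pos: [0.5963, 0.1891, 0.1763]
tcp_rot: [178.3, -0.7, 98.4]
wrist_force: [0.2, 0.1, -0.5]
opening: 0.0848
```

Call:
arm_command(increments=[[[0,0,-2],0],[[0,0,-4],0],[[0,0,-6],0],[[-2,-3,-8],0],[[-4,-4,-8],0]])

```text
time: 53.0
ee_pos: [0.5336, 0.1158, 0.3623]
tcp_rot: [178.1, -0.7, 98.5]
wrist_force: [0.3, -1.0, 0.4]
opening: 0.0856
```

Call:
arm_command(increments=[[[-1.5,0,0],0],[[-1.5,0,0],0],[[-1.5,0,0],0],[[-1.5,0,0],0]])

```text
time: 53.4
ee_pos: [0.5392, 0.0791, 0.3614]
tcp_rot: [178.2, -0.8, 98.5]
wrist_force: [-0.2, 0.3, 0.1]
opening: 0.0856
```

```bash
python3 - <<'E'
from mag import *
c,o=snap('wrist','w6');T=Tcw(c,o)
h=hsv(c);m=((h[...,0]>12)&(h[...,0]<32)&(h[...,1]>180)&(h[...,2]>70)).astype(np.uint8)
b=max(cv2.findContours(m,cv2.RETR_EXTERNAL,cv2.CHAIN_APPROX_NONE)[0],key=cv2.contourArea)
P=np.array([plane(c,T,p[0].astype(float),.1275)[:2] for p in b]).astype(np.float32)
print(o['ee_pos'],cv2.minAreaRect(P)); print(red(c,T))
c,o=snap('scene','s8')
cv2.imwrite('pics/s8z.png',cv2.resize(c['frame'][110:350,100:500,::-1],None,fx=2,fy=2))
E
```

```text
[0.53920687 0.07911833 0.36142296] ((0.576397716999054, 0.027228206396102905), (0.03348683565855026, 0.15747405588626862), 8.223945617675781)
[(array([438.4, 291.7]), array([420, 266,  30,  40, 360], dtype=int32), array([0.59007555, 0.18933433, 0.190323  ]))]
```

View pics/w6.png

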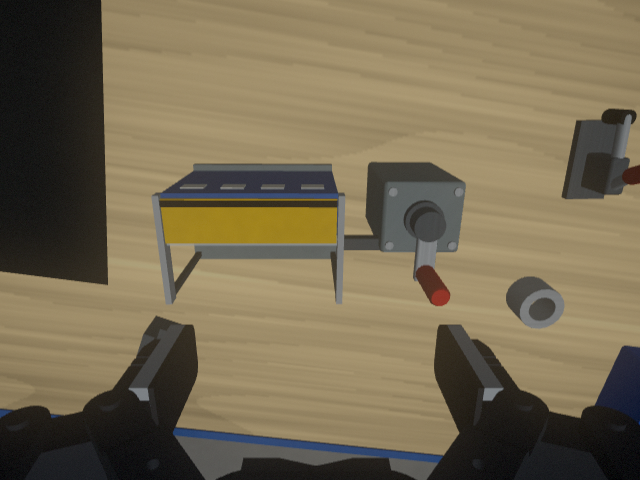

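View pics/s8z.png

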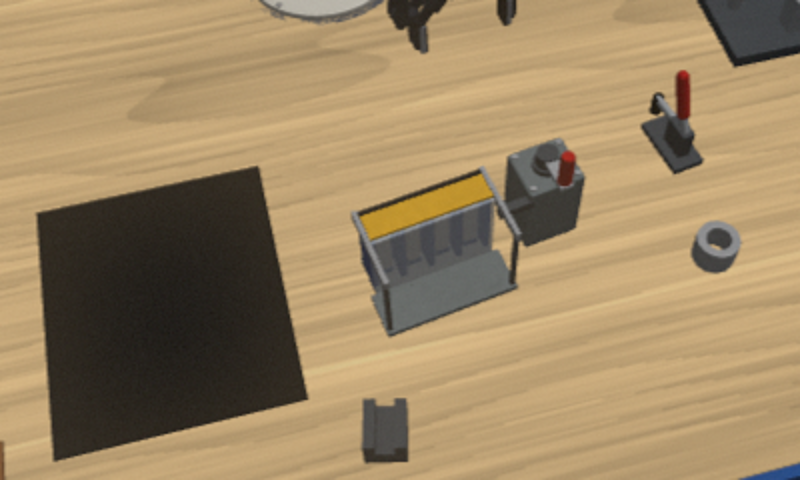

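The shutter is closed, 2.5 mm further back than at the start, which matches the crank's initial offset of about 63°. The bench is clear of bars and the other parts are where they were. Handing in.

```bash
python3 -c "
from workcell import *
print(get_obs()['qd'].round(2)); print(job_done())"
```

```text
[ 0.09  0.05  0.09 -0.09 -0.03 -0.16]
the job is handed in; nothing more can be done
None
```

The job is handed in after about 54 s of the 210 s. The shutter was wound fully open, all four bars went end-down into their own pockets, and the shutter was wound fully closed again. No verdict was reported.

- **Crank:** it started about 63° open rather than at 0. I wound it to the open stop, and at the end back to the closed stop. Both stops were felt as rising force with almost no further movement, 26 N when opening and 29 N when closing.
- **Bars:** the tool can only turn about its own axis, so I tipped each bar upright in a light 20 N grip against the magazine's back rim. Each bar went in about 9° off vertical and dropped freely once released. Before closing, depth readings put the bar tops at 117–119 mm; a bar on the pocket floor should read 118 mm.
- **Last checks:** the final pictures show the shutter closed and the mat empty, with the clamp, bush and V-block looking untouched. The shutter stands about 2.5 mm further back than at the start, as the initial crank offset predicts.
- **Forces:** the highest wrist force I read was about 37 N, while tipping the first bar. It came through the gripped bar.
- **Disagreements:** none beyond the cameras' few-millimetre spread. No bar was seen to be knocked aside.

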